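# Change over the drilling jig and tray the racket-handle pallets

## Task

Change over the drilling jig on the racket bench: swing the spring clip well up, take out the drilled pallet, then slide the plain long pallet in along the bed under the raised clip until you feel it come home against the end stop, and swing the clip fully down so that its foot presses on it. Lay the drilled pallet and all the short pallets flat in the tray, one to a slot, about the middle of the slot's length and in any order, and leave the cork block and the brass weight among them where they are.

Things in the scene. Friction and masses are not known exactly. Their poses are not given: they have to be found in the camera images.
- jig: Drilling jig, fixed: dark steel base 270 x 90 x 20 mm. Origin mid-underside, x along it from its open end (-x) to its hinge end (+x), z up. A pallet lies on the bed, the base's top, 20 mm above the bench. Two guide rails on the bed, 12 mm wide and 4 mm high, x = -135 to +65 mm, leave a channel 38 mm wide along y = 0, open at -x.
- stop: End stop on the jig's bed: steel block 12 mm along x, 34 mm wide, 22 mm high. It does not give. Set at a different place each time, its front 50 to 70 mm to +x of the jig's middle. Origin at the foot of its front face, axes as the jig's; a pallet slid in +x along the bed meets this face (x = 0).
- clip (a joint): Angle of the spring clip (rad): 0 down and level (limit), growing as it swings up, to a limit of 1.6. A flat steel arm 14 mm wide, 10 mm thick, hinged at the jig's +x end, reaching to -x over the stop and bed. It stays where it is left: its hinge is stiff (0.7 N m, about 5 N at the knob; closing fully onto a pallet takes about 10 N there).
- clip_knob (a point): Centre of the knob at the free end of the clip: a black barrel 26 mm in diameter and 30 mm long, lying along the jig's y with flat ends, to be pinched across its ends. 145 mm from the hinge; with the clip down it is 66 mm above the bench, at x = -30 mm of the jig.
- clip_hinge (a point): Centre of the clip's hinge, fixed: x = +115 mm of the jig, 66 mm above the bench; its axis is the jig's y. Two cheeks 82 mm high stand there.
- foot: Sprung black rubber foot of the clip, 20 mm across, on the underside of the arm 95 mm from the hinge (with the clip down, at x = +20 mm of the jig). Origin at the centre of its lower face. It gives by up to 6 mm (1.5 N per mm); on a 20 mm pallet with the clip fully down it is pressed in 4 mm.
- tray: Low wooden tray lined with grey felt (slot floors grey, ribs brown), fixed to the bench, 196 x 252 x 10 mm. Origin at the middle of its underside, z up. Four slots side by side run along the tray's x, each 40 mm wide and 180 mm long, 4 mm deep, their floor 6 mm above the bench; ribs 20 mm wide between them.
- slot0 (a point): Middle of the floor of slot 0 of the tray (slots 0 to 3 go towards the tray's +y, 60 mm apart).
- slot1 (a point): Middle of the floor of slot 1 of the tray (slots 0 to 3 go towards the tray's +y, 60 mm apart).
- slot2 (a point): Middle of the floor of slot 2 of the tray (slots 0 to 3 go towards the tray's +y, 60 mm apart).
- slot3 (a point): Middle of the floor of slot 3 of the tray (slots 0 to 3 go towards the tray's +y, 60 mm apart).
- drilled: Drilled pallet: flat bar of light wood 160 x 30 x 20 mm with two dark drilled holes in its face; at the start it is in the jig against the stop, under the lowered clip. Origin at the middle of the bar; x along its length, y across its 30 mm width, z through its 20 mm thickness.
- long: Long pallet: plain flat bar of light wood 160 x 30 x 20 mm, not drilled, lying on the bench; either end and either face will do. Origin at the middle of the bar; x along its length, y across its 30 mm width, z through its 20 mm thickness.
- short0: Short pallet: plain flat bar of light wood 110 x 30 x 20 mm, lying on the bench (one to three of these are present; None if absent). Origin at the middle of the bar; x along its length, y across its 30 mm width, z through its 20 mm thickness.
- short1: Short pallet: plain flat bar of light wood 110 x 30 x 20 mm, lying on the bench (one to three of these are present; None if absent). Origin at the middle of the bar; x along its length, y across its 30 mm width, z through its 20 mm thickness.
- short2: Short pallet: plain flat bar of light wood 110 x 30 x 20 mm, lying on the bench (one to three of these are present; None if absent). Origin at the middle of the bar; x along its length, y across its 30 mm width, z through its 20 mm thickness.
- cork_block: Bystander, not part of the job: cork sanding block 90 x 50 x 32 mm, lying among the pallets. Origin at the middle of its underside.
- weight: Bystander, not part of the job: brass weight, 54 mm across and 44 mm high, standing among the pallets. Origin at the middle of its underside.
Mind the look-alikes: they are no part of the job. What is shaped like the short0 but green or pink is not meant. Leave any pink look-alike of the short2 alone.

How it is judged:
On the way, in this order (a step that is already met when the one before it is completed fails the run):
1. the clip is swung well up (value of joint clip above 0.8 rad), for 0.2 s.
2. the drilled pallet is out of the jig (horizontal distance between drilled and jig above 0.12 m), for 0.2 s.
3. the long pallet lies on the jig's bed, home against the stop (within 3.5 mm), with the clip still up (x of long in the frame of stop between -0.0835 and -0.074 m and y of long in the frame of stop between -0.008 and 0.008 m and z of long in the frame of jig between 0.025 and 0.033 m and angle between the x axis of long and the x axis of jig, either way round below 0.08 rad and value of joint clip above 0.5 rad), for 0.2 s.
4. the clip is fully down and its foot presses on the long pallet (x of long in the frame of stop between -0.0835 and -0.074 m and y of long in the frame of stop between -0.008 and 0.008 m and z of long in the frame of jig between 0.025 and 0.033 m and angle between the x axis of long and the x axis of jig, either way round below 0.08 rad and value of joint clip below 0.06 rad and contact force between foot and long above 1.5 N), for 0.3 s.
At the end, for the whole second after the job is handed in: Long pallet flat on the bed, end within 3.5 mm of the stop, square within 0.08 rad; clip below 0.06 rad, its foot pressing on it (over 1.5 N). Drilled and all short pallets flat and still in tray slots, within 25 mm of the slot middle and 0.12 rad of its direction (all of step 4 and linear speed of each of long, drilled, short0, short1, short2 below 0.02 m/s and (horizontal distance between drilled and slot0 below 0.025 m or horizontal distance between drilled and slot1 below 0.025 m or horizontal distance between drilled and slot2 below 0.025 m or horizontal distance between drilled and slot3 below 0.025 m) and z of drilled in the frame of tray between 0.01 and 0.02 m and angle between the x axis of each of drilled, short0, short1, short2 and the x axis of tray, either way round below 0.12 rad and (horizontal distance between short0 and slot0 below 0.025 m or horizontal distance between short0 and slot1 below 0.025 m or horizontal distance between short0 and slot2 below 0.025 m or horizontal distance between short0 and slot3 below 0.025 m) and z of short0 in the frame of tray between 0.01 and 0.02 m and (horizontal distance between short1 and slot0 below 0.025 m or horizontal distance between short1 and slot1 below 0.025 m or horizontal distance between short1 and slot2 below 0.025 m or horizontal distance between short1 and slot3 below 0.025 m) and z of short1 in the frame of tray between 0.01 and 0.02 m and (horizontal distance between short2 and slot0 below 0.025 m or horizontal distance between short2 and slot1 below 0.025 m or horizontal distance between short2 and slot2 below 0.025 m or horizontal distance between short2 and slot3 below 0.025 m) and z of short2 in the frame of tray between 0.01 and 0.02 m); the robot touches nothing.
It fails at once if the cork block or the brass weight is moved more than 50 mm (distance of any of cork_block, weight from where it was at the start of the episode above 0.05 m).
Of short0, short1, short2 only 1 to 3 are there at a start; the rules pass over those that are not, and their reading is None.
At some moment in a run one of long, short0, short1, short2 may be knocked a few centimetres aside while the robot is not near it.
Once in a run the grip may slacken for a moment while it holds something.
It also fails if it takes over 210 s, if anything falls off the work surface, if the arm or the gripper's body presses on something with over 40 N, if the wrist force passes 120 N, or if a joint passes its speed limit or range.

## Robot

A 6-joint arm with a two-finger parallel gripper is mounted at the origin on the work surface. World frame = base frame: x ahead of the robot, y to its left, z up, the work surface at z = 0. Lengths are in m, angles in rad, forces in N, time in s.
With the tool pointing down it reaches from about 0.3 to 0.775 m from the base axis. Payload 14.6 kg.
Tool frame: the origin (TCP) lies at the very end of the fingers, on their centre line; the grasp point (between the pads) lies 19 mm behind it; y points along the fingers, z is the direction in which the jaws open and shut, and the axes are right-handed (so a half turn about y gives the same grasp; the last joint's range is limited). The gripper opens to 94 mm and grips with 3 to 60 N. Pads are 16 mm wide; open, the fingers measure 119 mm over their backs; the gripper's body (75 mm by 177 mm) begins 78 mm behind the grasp point.
Start: joints at [1.126, 0.3, 1.521, -0, 1.321, -0.067], TCP at [0.203, 0.511, 0.172] pointing down, gripper open.
Joint ranges: [-3.03, 3.03], [-0.79, 2.21], [0.23, 2.52], [-1.04, 4.18], [0, 3.07], [-2.55, 2.55]. Speed limits (rad/s): [2.22, 2.22, 2.57, 3.14, 3.14, 3.14].

## Interface

Orientations are given as [roll, pitch, yaw] about the fixed x, y, z axes, in that order (R = Rz(yaw) Ry(pitch) Rx(roll)).
In Python, from station import get_obs, camera, job gives the robot as it stands.
- The arm moves only by the tool step_arm, never from a script. Its argument "targets" is a list of rows, each a list of 6 numbers: the shift along the tool's x, y, z in mm, then the turn, a rotation vector about the tool's x, y, z in degrees. In form: [[dx, dy, dz, rx, ry, rz], ...]. A call has 1 to 12 rows; each row shifts and turns the commanded pose from where the row before left it, along the tool's axes as they then stand; what a row does not reach is not made up. A row lasts 1/8 s, in which the tool goes at most 62.5 mm and 10.7 degrees, less where a joint would pass 70% of its speed; a pose out of reach is approached as far as the arm can. A call is refused whole if a number of a shift passes 62.5 or a number of a turn 10.7, either way. A call with a gripper value outside its range is refused whole. "gripper" is the opening, from -1 (shut) to 1 (fully open), set as the call begins (left out, the last holds). The fingers move at their own pace and stop on an object; "squeeze" is the grip in N (left out, the last holds). Time passes only in rows, so rows that do not move let the fingers close. It gives the time, the measured TCP pose, the force and the opening at its end, in the units of the state.
- get_obs(): the state, without advancing time (a new reading comes with each control period).
- camera(name): name is "scene" or "top" or "wrist"; returns a dict with "pixels" (420x560x3 uint8, red, green, blue), "intrinsics" (3x3 intrinsics, pixels), "R" (3x3) and "t" (3): a world point X has camera coordinates R X + t; the wrist camera has in their place "tool_from_camera" (4x4, takes a point from camera to tool coordinates, whose origin is the TCP and whose axes are the tool frame's). Camera axes: x right, y down, z forward; pixel columns grow to the right and rows downward; lengths in m; the calibration is good to about 2 mm. A picture is of the moment at which its call begins: read the wrist's pose just before it. There is no depth.
- job.hand_in(): hands the job in, once; it reports no verdict.
The state is a dict: "time_s": time; "qpos": joint angles; "joint_vel": joint speeds; "tau": joint torques, N m; "ee_pos": TCP position; "eef_rot": TCP orientation; "force": force on the tool from outside, world axes, zero at the start; "moment": the same for the moment, N m; "grip_width": finger opening in m.
Only numpy, scipy, OpenCV 4.12 (cv2) and the standard library are available. Lean on these libraries where they do the work, as an engineer would, in place of code of your own. Each camera call takes 0.05 s, during which the arm holds its last target.

## Working session

There is one attempt and no reset: what is moved stays moved. The work goes in short steps, Python scripts to look and compute and a tool call to move; the robot and the scene stay as the last step left them, time stands still between calls to the robot, and variables do not carry over. Pictures are saved under pics/ and viewed, and the job is handed in when it is done.

Besides the shell and the picture viewer there is one more tool, called after ">>>" by a JSON object that holds its "op" and its "data". step_arm: Moves the arm, as the interface text tells. Its arguments: {"type":"object","properties":{"targets":{"type":"array","items":{"type":"array","items":{"type":"number"}}},"gripper":{"type":"number"},"squeeze":{"type":"number"}},"required":["targets"]}

```bash
ls; mkdir -p pics; cat > h.py <<'E'
import numpy as np, cv2
from station import get_obs, camera, job
from scipy.spatial.transform import Rotation as Ro
def snap(n,f):
    o=get_obs(); c=camera(n)
    cv2.imwrite(f'pics/{f}.png',c['pixels'][:,:,::-1]); 
    d={k:np.array(v) for k,v in c.items()}
    if 'tool_from_camera' in d:
        T=np.eye(4);T[:3,:3]=Ro.from_euler('xyz',o['eef_rot']).as_matrix();T[:3,3]=o['ee_pos']
        W=T@d['tool_from_camera']; d['R']=W[:3,:3].T; d['t']=-d['R']@W[:3,3]
    np.savez(f'pics/{f}.npz',**d); return d
def load(f): return dict(np.load(f'pics/{f}.npz'))
def ray(d,u,v):
    r=d['R'].T@np.linalg.inv(d['intrinsics'])@np.array([u,v,1.]); return -d['R'].T@d['t'], r/np.linalg.norm(r)
def atz(d,u,v,z):
    c,r=ray(d,u,v); return c+r*(z-c[2])/r[2]
def proj(d,X):
    p=d['intrinsics']@(d['R']@np.array(X,float)+d['t']); return p[:2]/p[2]
def tri(*a):
    A=np.zeros((3,3));b=np.zeros(3)
    for d,u,v in a:
        c,r=ray(d,u,v);P=np.eye(3)-np.outer(r,r);A+=P;b+=P@c
    return np.linalg.solve(A,b)
def crop(f,x0,y0,x1,y1,s,o):
    im=cv2.imread(f'pics/{f}.png')[y0:y1,x0:x1]; cv2.imwrite(f'pics/{o}.png',cv2.resize(im,None,fx=s,fy=s,interpolation=cv2.INTER_CUBIC))
E
python3 - <<'E'
from h import *
np.set_printoptions(precision=4,suppress=True)
for n in ['scene','top','wrist']:
    d=snap(n,n+'0'); print(n,-d['R'].T@d['t'],d['R'][2],d['intrinsics'][0,0])
print(get_obs())
E
```

```text
pics
scene [ 1.0414 -0.5906  0.6423] [-0.5476  0.6214 -0.5603] 431.25543370964715
top [0.3136 0.0264 1.3421] [ 0.1591 -0.0085 -0.9872] 516.1079739831374
wrist [0.127  0.5411 0.3842] [ 0.2601 -0.1035 -0.96  ] 331.401311397381
{'time_s': 0.15, 'qpos': array([ 1.1264,  0.3003,  1.5214, -0.    ,  1.3207, -0.0666]), 'joint_vel': array([ 0.0013, -0.0017, -0.0021, -0.0025,  0.0006, -0.0002]), 'tau': array([ -0.0005, -53.1964, -35.2818,   0.0708,   0.0236,  -0.0001]), 'ee_pos': array([0.2028, 0.511 , 0.1717]), 'eef_rot': array([-1.5716,  0.    , -0.3778]), 'force': array([-0.026 ,  0.4058, -1.2648]), 'moment': array([-0.0023, -0.001 ,  0.0117]), 'grip_width': 0.09391893901586358}
```

View pics/top0.png

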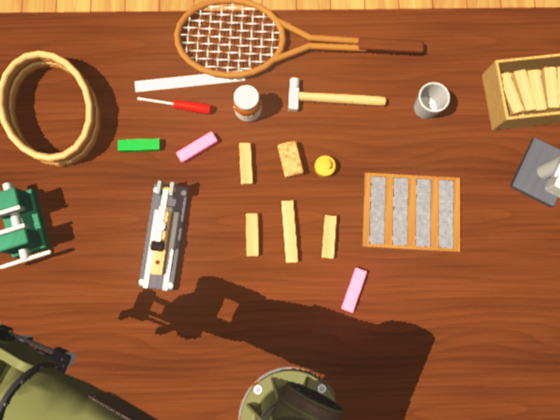

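View pics/scene0.png

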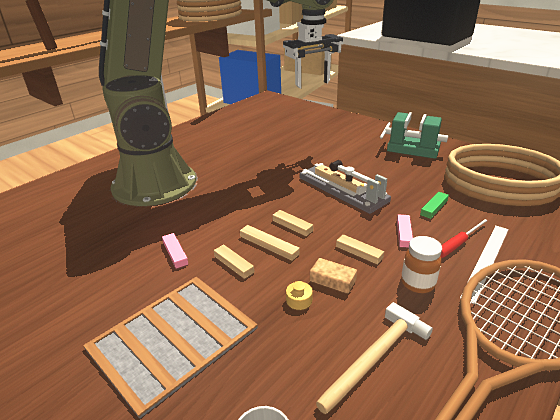

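View pics/wrist0.png

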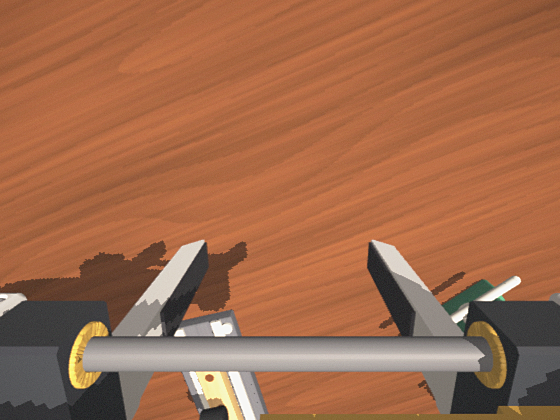

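Top view: jig at about (163,237), tray (411,212). Plain light-wood bars are at (246,163), (252,234), (330,237), all short, and (290,231), which is longer. The look-alikes are green (138,145) and pink (197,147), (354,290). I'll enlarge these.

```bash
python3 - <<'E'
from h import *
crop('top0',225,130,365,270,5,'c1')
crop('top0',120,170,220,300,5,'c2')
crop('top0',350,160,470,260,6,'c3')
crop('scene0',290,150,400,220,7,'c4')
E
```

```text
(no output)
```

View pics/c1.png

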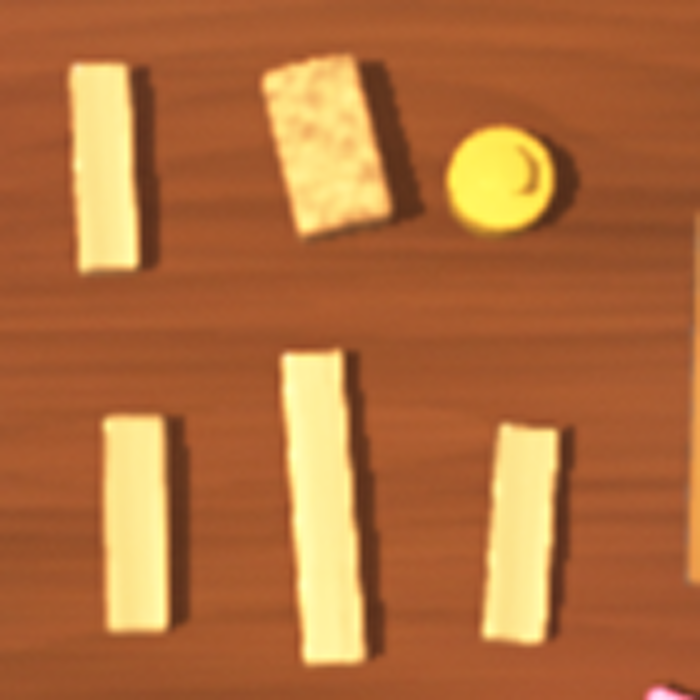

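View pics/c2.png

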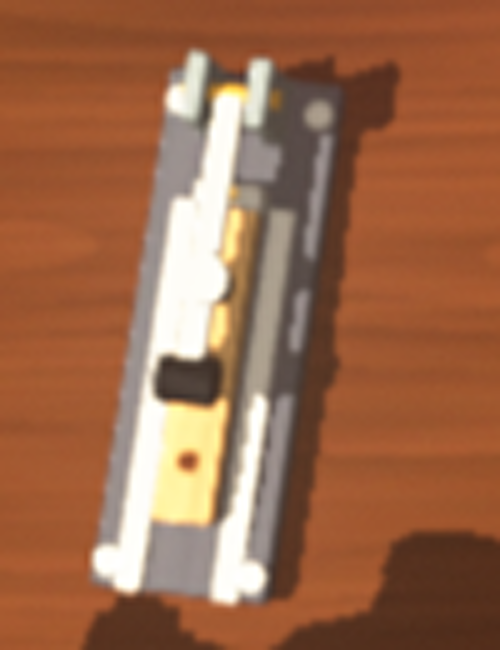

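View pics/c3.png

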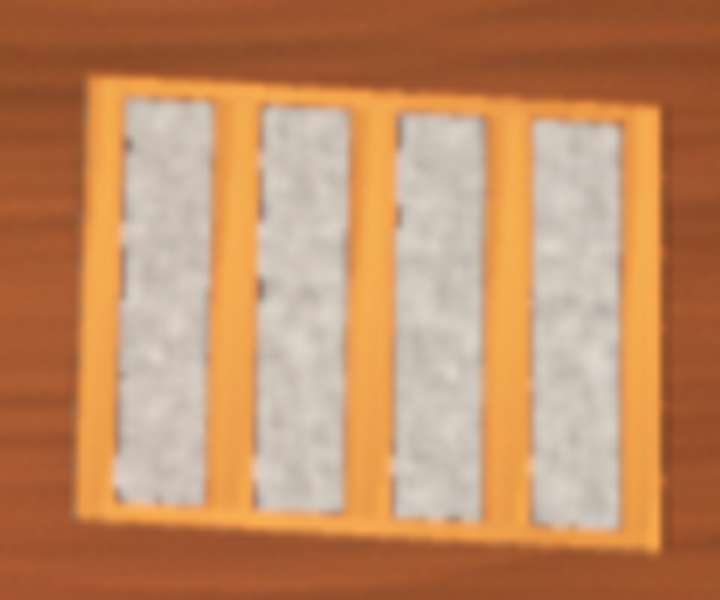

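View pics/c4.png

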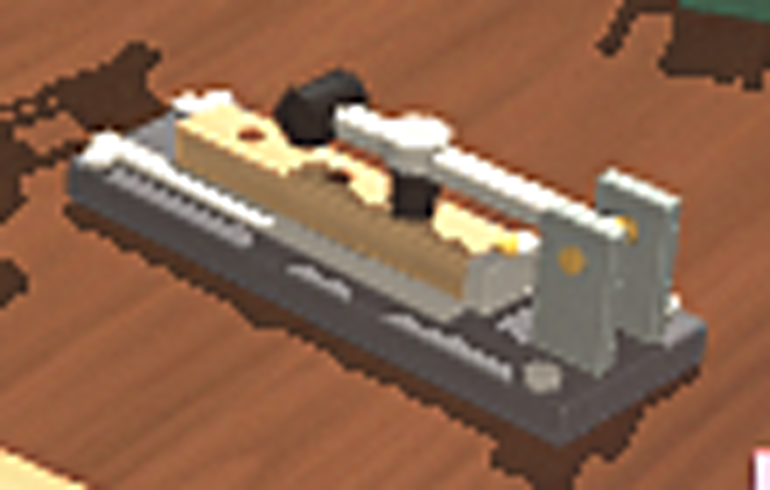

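```bash
cat > m1.py <<'E'
from h import *
np.set_printoptions(precision=4,suppress=True)
d=load('top0'); s=load('scene0')
def P(c,s_,o,z): return np.array([atz(d,o[0]+(x+.5)/s_-.5,o[1]+(y+.5)/s_-.5,z) for x,y in c])
def rect(n,c,s_,o,z):
    p=P(c,s_,o,z); q=[ (p[0]+p[1])/2,(p[2]+p[3])/2 ]; a=q[0]-q[1]
    w=((p[1]+p[2])-(p[0]+p[3]))/2
    print(n,'ctr',p.mean(0),'len',np.linalg.norm(a),'wid',np.linalg.norm(w),'ang',np.degrees(np.arctan2(a[1],a[0])))
o=(225,130)
rect('SA',[(70,64),(128,63),(139,270),(80,272)],5,o,.02)
rect('SB',[(104,416),(164,415),(168,631),(108,632)],5,o,.02)
rect('L',[(282,352),(343,350),(366,661),(305,664)],5,o,.02)
rect('SC',[(500,425),(558,430),(546,642),(483,640)],5,o,.02)
rect('tray',[(90,75),(660,106),(660,550),(77,518)],6,(350,160),.01)
rect('jig',[(173,72),(343,88),(268,600),(92,583)],5,(120,170),.02)
print('cork',P([(325,145)],5,o,.032),'weight',P([(502,180)],5,o,.044))
k=[120+188.5/5-.5,170+381.5/5-.5]; ks=[290+320.5/7-.5,150+108.5/7-.5]
print('knob z.066',atz(d,*k,.066),'tri',tri((d,*k),(s,*ks)))
E
python3 m1.py
```

```text
SA ctr [0.6526 0.1059 0.02  ] len 0.11247708657973868 wid 0.030785472846598348 ang 2.6664742817994225
SB ctr [0.4639 0.09   0.02  ] len 0.11182644461492025 wid 0.030881215768260403 ang 0.7932802995074818
L ctr [ 0.4718 -0.0069  0.02  ] len 0.1620247371722577 wid 0.03149061673754337 ang 3.272396242546715
SC ctr [ 0.4558 -0.1086  0.02  ] len 0.11083428976321952 wid 0.031193368968243908 ang -5.490148807317979
tray ctr [ 0.5201 -0.3277  0.01  ] len 0.19617339279688095 wid 0.2517023631828497 ang -3.916941788402245
jig ctr [0.4622 0.3168 0.02  ] len 0.2658572446278952 wid 0.08947911352042037 ang -7.358209326531152
cork [[ 0.6598 -0.0102  0.032 ]] weight [[ 0.6369 -0.1011  0.044 ]]
knob z.066 [0.4327 0.3218 0.066 ] tri [0.432  0.3208 0.0684]
```

Everything fits: bars measure about 112 and 162 × 31 mm at z=20 mm, tray 196×252, jig 266×90, knob z about 68 mm from two views. SA, SB and SC are the plain short pallets (110 mm) and L is the long one (160 mm, no holes). Now I'll move above the knob.

>>> {"op": "step_arm", "data": {"targets": [[0,0,0,0,-7.1,0],[0,0,0,0,-7.1,0],[42,3,-26.5,0,0,0],[42,3,-26.5,0,0,0],[42,3,-26.5,0,0,0],[42,3,-26.5,0,0,0],[42,3,-26.5,0,0,0],[42,3,-26.5,0,0,0],[0,0,0,0,0,0]], "gripper": 1, "squeeze": 20}}

```text
time_s: 1.27
ee_pos: [0.4338, 0.3189, 0.1536]
eef_rot: [-1.572, 0.001, -0.134]
force: [-0.9, 0.5, -1.0]
grip_width: 0.0943
```

```bash
cat >> h.py <<'E'
def go(x,y,z,yaw):
    o=get_obs(); p=o['ee_pos']; r=Ro.from_euler('xyz',o['eef_rot']); cy=np.degrees(o['eef_rot'][2])
    d=np.array([x,y,z])-p; a=np.radians(yaw); c,s=np.cos(a),np.sin(a)
    dy=(yaw-cy+180)%360-180
    print('t %.2f pos %s rot %s F %s w %.4f'%(o['time_s'],np.round(p,4),np.round(np.degrees(o['eef_rot']),1),np.round(o['force'],1),o['grip_width']))
    print('turn ry %.1f then mm: x %.1f y %.1f z %.1f'%(-dy,1e3*(d[0]*c+d[1]*s),-1e3*d[2],1e3*(-d[0]*s+d[1]*c)))
JA=-7.36; J0=np.array([.4622,.3168])
def jig(x,y=0): a=np.radians(JA);c,s=np.cos(a),np.sin(a); return J0+np.array([c*x-s*y,s*x+c*y])
E
python3 - <<'E'
from h import *
snap('wrist','w1'); go(*jig(-.03),.05,JA); print(jig(-.03))
E
```

```text
t 1.32 pos [0.4327 0.3201 0.1537] rot [-90.    0.   -7.6] F [-0.2  0.6 -0. ] w 0.0940
turn ry -0.2 then mm: x -0.3 y 103.7 z 0.6
[0.43244717 0.3206431 ]
```

View pics/w1.png

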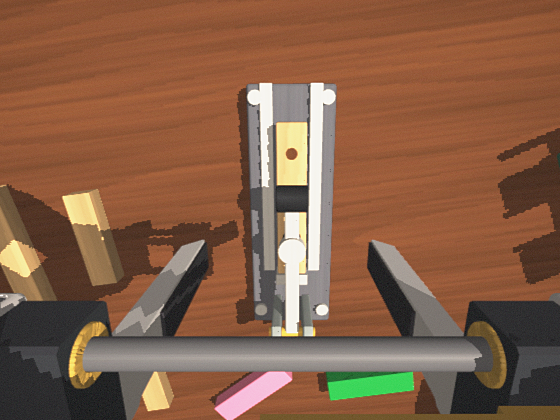

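The wrist view shows the knob at (291,198), the drilled pallet below it with its end at (290,123), and the jig edges at (250–335, 85–318). I'll check the knob position with this view.

```bash
python3 - <<'E'
from h import *
np.set_printoptions(precision=4,suppress=True)
d=load('top0');w=load('w1');s=load('scene0')
k=[120+188.5/5-.5,170+381.5/5-.5]; ks=[290+320.5/7-.5,150+108.5/7-.5]
print(tri((d,*k),(w,291.5,198)),tri((d,*k),(s,*ks),(w,291.5,198)),atz(w,291.5,198,.068))
o=get_obs();print(proj(w,o['ee_pos']))
# jig corners w1
p=np.array([atz(w,u,v,.02) for u,v in [(249,85),(336,85),(330,319),(252,319)]]);print(p,p.mean(0))
# drilled far end
print(atz(w,290.5,123,.04))
crop('w1',230,70,350,330,3,'c5')
E
```

```text
[0.4331 0.3228 0.0614] [0.4317 0.322  0.0675] [0.4314 0.323  0.068 ]
[288.9038 232.3138]
[[0.3246 0.2953 0.02  ]
 [0.3359 0.38   0.02  ]
 [0.5998 0.3486 0.02  ]
 [0.5875 0.2552 0.02  ]] [0.462  0.3198 0.02  ]
[0.3652 0.3309 0.04  ]
```

View pics/c5.png

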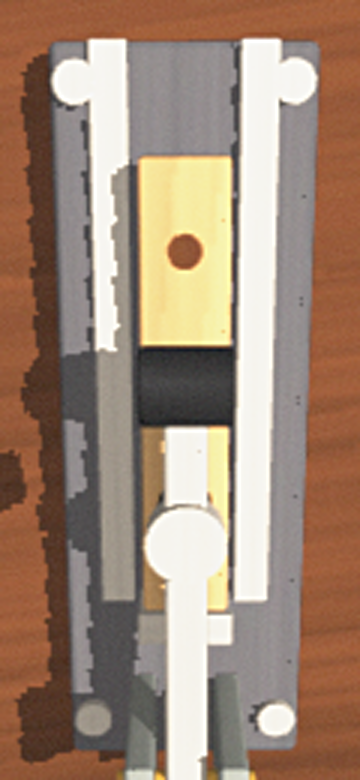

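>>> {"op": "step_arm", "data": {"targets": [[0,30,1,0,0,0],[0,40,0,0,0,0],[0,30,0,0,0,0],[0,3,0,0,0,0],[0,0,0,0,0,0]], "gripper": 1}}

```text
time_s: 1.95
ee_pos: [0.4323, 0.3226, 0.0522]
eef_rot: [-1.57, -0.001, -0.129]
force: [-0.1, 0.1, -0.6]
grip_width: 0.094
```

>>> {"op": "step_arm", "data": {"targets": [[0,0,0,0,0,0],[0,0,0,0,0,0],[0,0,0,0,0,0],[0,0,0,0,0,0],[0,0,0,0,0,0],[0,0,0,0,0,0]], "gripper": -1, "squeeze": 20}}

```text
time_s: 2.7
ee_pos: [0.4323, 0.3219, 0.0511]
eef_rot: [-1.571, 0.0, -0.13]
force: [0.9, 1.1, 0.9]
grip_width: 0.0377
```

>>> {"op": "step_arm", "data": {"targets": [[0,0,0,0,0,0],[0,0,0,0,0,0],[0,0,0,0,0,0],[0,0,0,0,0,0]]}}

```text
time_s: 3.2
ee_pos: [0.4323, 0.3218, 0.0511]
eef_rot: [-1.571, 0.0, -0.13]
force: [-0.9, 0.2, -0.8]
grip_width: 0.0002
```

```bash
python3 - <<'E'
from h import *
snap('wrist','w2');snap('scene','s2'); snap('top','t2')
crop('s2',280,130,400,220,6,'c6')
print(get_obs()['grip_width'],get_obs()['force'],get_obs()['time_s'])
E
```

```text
0.00045432361340816125 [ 0.1024965   0.40020684 -0.53024967] 3.35
```

View pics/w2.png

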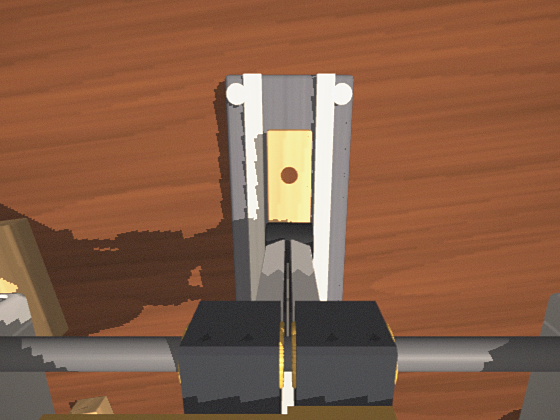

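View pics/c6.png

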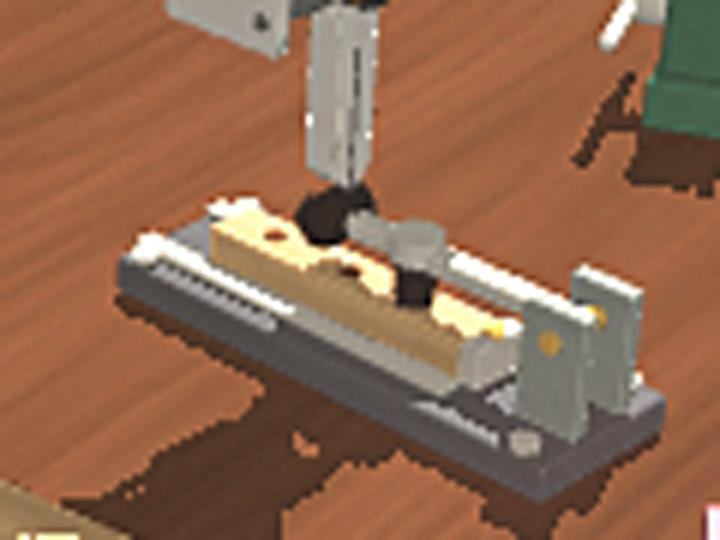

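```bash
python3 - <<'E'
from h import *
o=get_obs();s=load('s2');w=load('w2');t=load('t2');p=np.array(o['ee_pos'])
for z in (0,.015,.03,.045):
    for n,d in (('s',s),('w',w),('t',t)): print(z,n,proj(d,p+[0,0,z]))
print(o['qpos'])
crop('t2',120,170,220,300,5,'c7');crop('w2',210,60,370,320,3,'c8')
crop('s2',240,40,400,220,4,'c6')
E
```

```text
0 s [335.53051277 170.22259129]
0 w [287.49656092 233.95453499]
0 t [158.50580817 246.50423873]
0.015 s [335.7443542 165.5470579]
0.015 w [287.50972474 242.36601259]
0.015 t [157.12789604 245.9654342 ]
0.03 s [335.96115405 160.80684015]
0.03 w [287.52480308 252.00084665]
0.03 t [155.71762748 245.41397735]
0.045 s [336.18097414 156.00058636]
0.045 w [287.54224638 263.14685246]
0.045 t [154.27384925 244.84941722]
[ 5.72123986e-01  4.07449595e-01  1.67717204e+00 -1.98728880e-05
  1.05694085e+00 -8.68758532e-01]
```

View pics/c6.png

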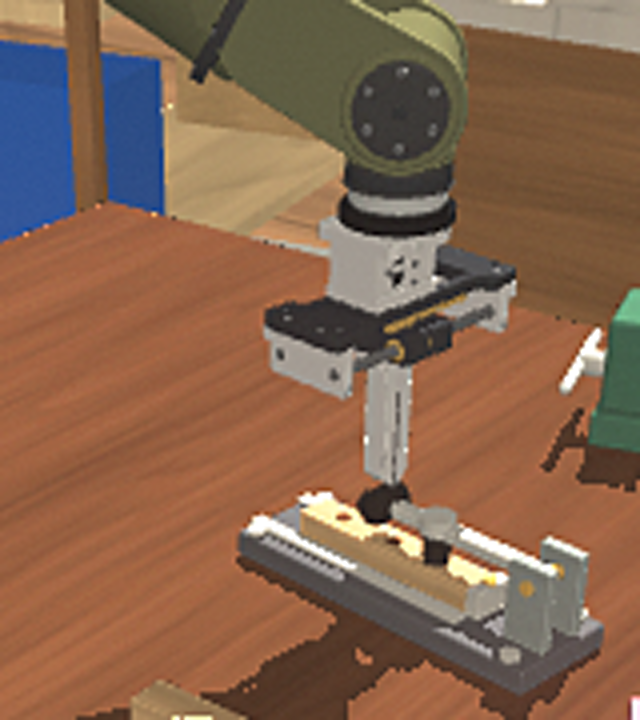

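View pics/c7.png

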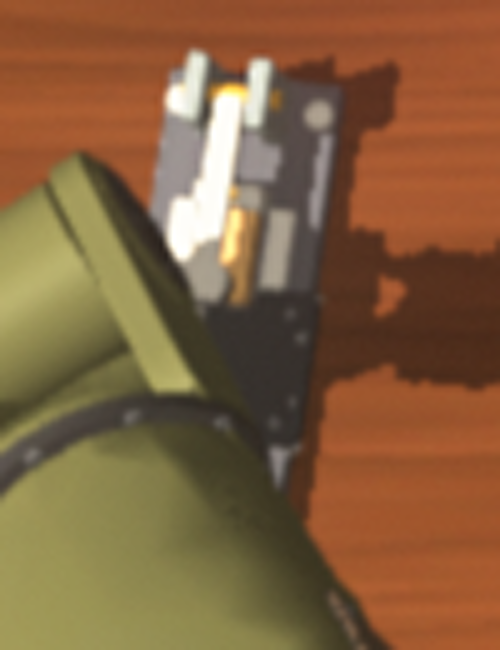

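View pics/c8.png

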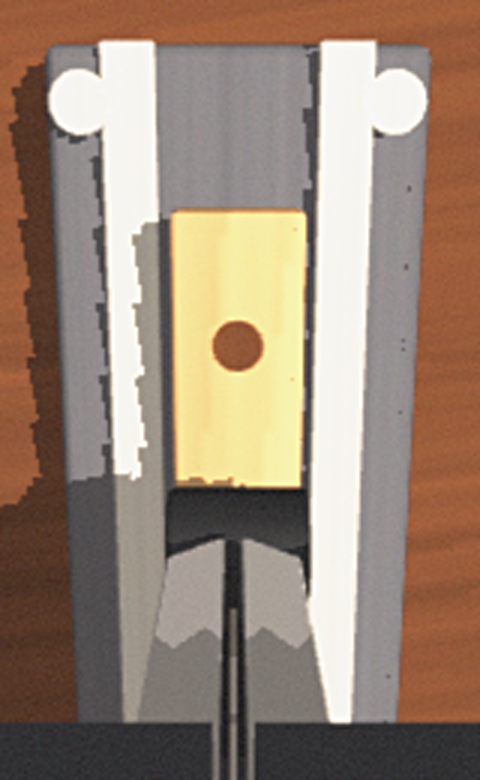

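```bash
python3 - <<'E'
from h import *
np.set_printoptions(precision=4,suppress=True)
w=load('w2');w1=load('w1')
for (a,b) in [((249,85),(227,76)),((336,85),(352,76)),((291.5,153.5),(289,175))]:
    print(atz(w1,*a,.02 if a[1]<100 else .04),atz(w,*b,.02 if a[1]<100 else .04),tri((w1,*a),(w,*b)))
d=load('scene0'); print(proj(d,[.2028,.511,.1717]))
crop('scene0',260,10,360,110,6,'c9')
E
```

```text
[0.3246 0.2953 0.02  ] [0.3239 0.294  0.02  ] [0.3264 0.2974 0.0418]
[0.3359 0.38   0.02  ] [0.335  0.3792 0.02  ] [0.3349 0.3811 0.0114]
[0.3941 0.3282 0.04  ] [0.394  0.3279 0.04  ] [0.3941 0.328  0.0393]
[312.4668  95.1045]
```

View pics/c9.png

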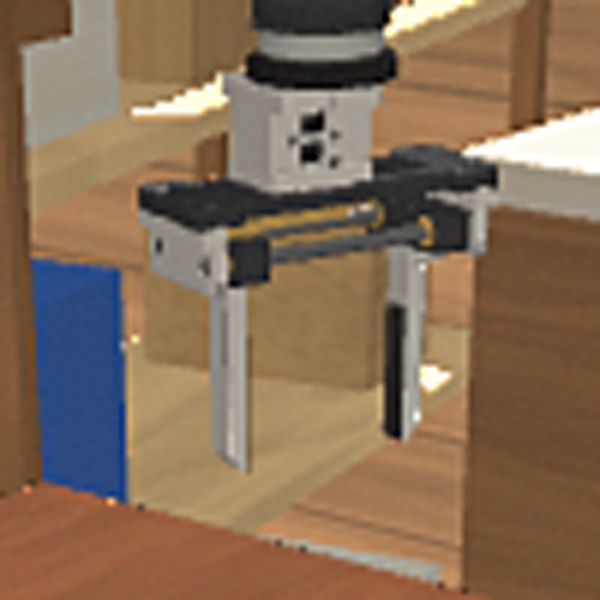

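The scene view shows the finger ends about 30 mm above the reported TCP: at the start the tips are at (313,85.5) while the TCP projects to (312.5,95.1), and the closed fingers now sit just above the knob. The reported TCP seems to lie past the real finger ends. I'll measure the offset by touching the knob top (z 79 mm) gently.

>>> {"op": "step_arm", "data": {"targets": [[0,1,0,0,0,0],[0,1,0,0,0,0],[0,0,0,0,0,0]]}}

```text
time_s: 3.72
ee_pos: [0.4322, 0.3219, 0.049]
eef_rot: [-1.571, 0.0, -0.13]
force: [0.5, -0.8, -0.1]
grip_width: 0.0004
```

>>> {"op": "step_arm", "data": {"targets": [[0,1,0,0,0,0],[0,1,0,0,0,0],[0,0,0,0,0,0]]}}

```text
time_s: 4.1
ee_pos: [0.4322, 0.3219, 0.047]
eef_rot: [-1.571, 0.0, -0.13]
force: [0.5, -0.6, -0.7]
grip_width: 0.0002
```

>>> {"op": "step_arm", "data": {"targets": [[0,1,0,0,0,0],[0,1,0,0,0,0],[0,0,0,0,0,0]]}}

```text
time_s: 4.47
ee_pos: [0.4324, 0.322, 0.0457]
eef_rot: [-1.57, -0.0, -0.13]
force: [-3.4, -1.0, 7.6]
grip_width: 0.0004
```

Contact at TCP z≈0.0465, so the real finger ends are 32.5 mm short of the reported TCP. From here I'll use tip z = TCP z + 0.0325. Raising, opening and descending around the knob.

>>> {"op": "step_arm", "data": {"targets": [[0,-10,0,0,0,0],[0,0,0,0,0,0],[0,0,0,0,0,0],[0,0,0,0,0,0],[0,0,0,0,0,0],[0,0,0,0,0,0]], "gripper": 0.3}}

```text
time_s: 5.22
ee_pos: [0.4322, 0.3219, 0.055]
eef_rot: [-1.571, 0.0, -0.13]
force: [-1.0, 0.3, 0.3]
grip_width: 0.0574
```

```bash
cat >> h.py <<'E'
OFF=.0325
def tip(x,y,z,yaw): go(x,y,z-OFF,yaw)
J0=np.array([.462,.318])
E
python3 - <<'E'
from h import *
x,y=jig(-.029);tip(x,y,.049,JA)
E
```

```text
t 5.22 pos [0.4322 0.3219 0.055 ] rot [-90.    0.   -7.4] F [-1.   0.3  0.3] w 0.0574
turn ry -0.1 then mm: x 1.0 y 38.5 z -0.0
```

>>> {"op": "step_arm", "data": {"targets": [[1,10,0,0,0,0],[0,15,0,0,0,0],[0,13,0,0,0,0],[0,0,0,0,0,0],[0,0,0,0,0,0]]}}

```text
time_s: 5.85
ee_pos: [0.4334, 0.3218, 0.0173]
eef_rot: [-1.571, -0.0, -0.13]
force: [-0.4, 0.3, 0.1]
grip_width: 0.0608
```

>>> {"op": "step_arm", "data": {"targets": [[0,0,0,0,0,0],[0,0,0,0,0,0],[0,0,0,0,0,0],[0,0,0,0,0,0],[0,0,0,0,0,0],[0,0,0,0,0,0]], "gripper": -1, "squeeze": 25}}

```text
time_s: 6.6
ee_pos: [0.4335, 0.3227, 0.0175]
eef_rot: [-1.569, -0.001, -0.13]
force: [1.0, 7.0, 0.2]
grip_width: 0.0298
```

>>> {"op": "step_arm", "data": {"targets": [[0,0,1,0,0,0],[0.7,-10,0,0,0,0],[0.7,-10,0,0,0,0],[4.2,-20,0,0,0,0],[7,-19,0,0,0,0],[9.5,-18,0,0,0,0],[0,0,0,0,0,0]]}}

```text
time_s: 7.48
ee_pos: [0.4558, 0.3199, 0.0958]
eef_rot: [-1.57, -0.001, -0.13]
force: [-4.8, -0.9, 8.9]
grip_width: 0.0301
```

>>> {"op": "step_arm", "data": {"targets": [[12,-16.4,0,0,0,0],[14.1,-14.6,0,0,0,0],[16,-12.5,0,0,0,0],[17.6,-10.1,0,0,0,0],[18.8,-7.5,0,0,0,0],[19,-4.8,0,0,0,0],[0,0,0,0,0,0],[0,0,0,0,0,0]]}}

```text
time_s: 8.48
ee_pos: [0.5519, 0.3073, 0.1599]
eef_rot: [-1.571, -0.001, -0.13]
force: [5.8, 2.8, -3.1]
grip_width: 0.0295
```

```bash
python3 - <<'E'
from h import *
snap('scene','s3'); crop('s3',240,30,400,220,4,'c10')
E
```

```text
(no output)
```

View pics/c10.png

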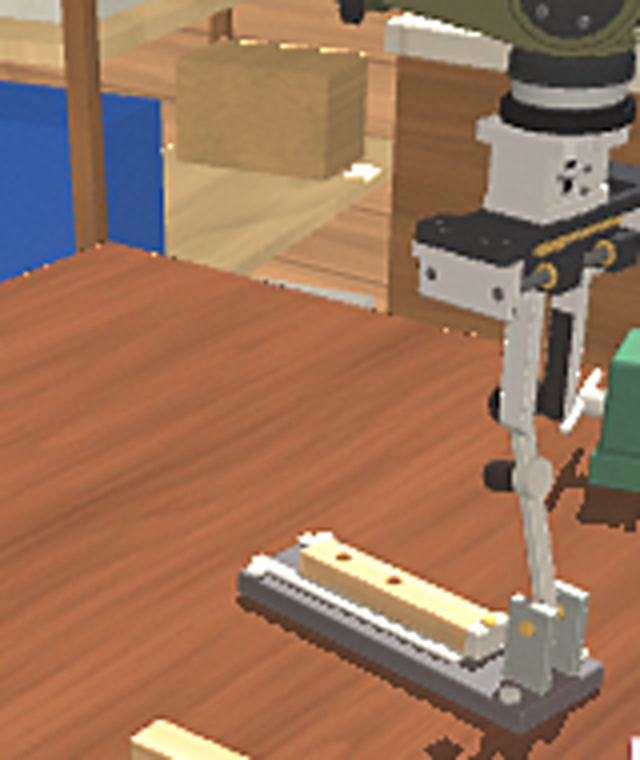

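Clip is up at about 1.4 rad and held (knob at crop (495,405)). Releasing and backing off to above the drilled pallet.

>>> {"op": "step_arm", "data": {"targets": [[0,0,0,0,0,0],[0,0,0,0,0,0],[0,0,0,0,0,0],[0,-20,0,0,0,0],[0,-35,0,0,0,0],[-30,0,0,0,0,0],[-40,0,0,0,0,0],[-47,0,0,0,0,0],[0,40,0,0,0,0],[0,40,0,0,0,0],[0,0,0,0,0,0]], "gripper": 0.3}}

```text
time_s: 9.9
ee_pos: [0.4347, 0.3217, 0.1331]
eef_rot: [-1.574, 0.004, -0.13]
force: [0.1, -0.1, 0.5]
grip_width: 0.0609
```

```bash
python3 - <<'E'
from h import *
snap('wrist','w3')
x,y=jig(-.025);tip(x,y,.028,JA)
E
```

```text
t 9.95 pos [0.4358 0.3223 0.1353] rot [-90.1   0.1  -7.4] F [-0.1 -0.1  1.3] w 0.0611
turn ry -0.1 then mm: x 1.5 y 139.8 z -0.9
```

View pics/w3.png

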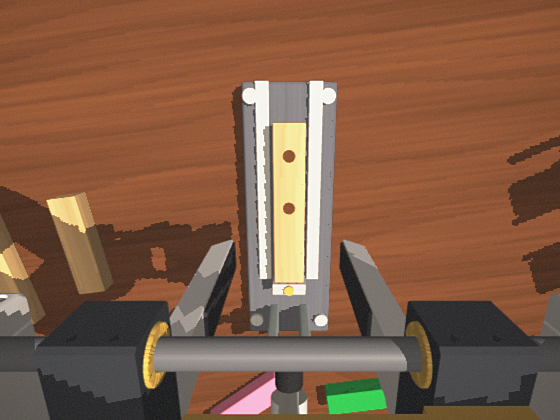

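The wrist view is clear: drilled pallet from (273,123) to (305,283), its stop right after at rows 284–295.

```bash
python3 - <<'E'
from h import *
np.set_printoptions(precision=4,suppress=True)
crop('w3',235,70,345,335,3,'c11')
w=load('w3')
p=np.array([atz(w,u,v,.04) for u,v in [(272.7,123),(305.5,123),(305.5,283),(273,283)]])
print(p,p.mean(0)); a=(p[2]+p[3]-p[0]-p[1])/2; print(np.linalg.norm(a),np.degrees(np.arctan2(a[1],a[0])),np.linalg.norm(p[1]-p[0]))
q=np.array([atz(w,u,v,.02) for u,v in [(243.5,82.5),(337,82.5),(327.5,330),(250,330)]]); a=(q[2]+q[3]-q[0]-q[1])/2
print(q.mean(0),np.linalg.norm(a),np.degrees(np.arctan2(a[1],a[0])))
E
```

```text
[[0.363  0.3174 0.04  ]
 [0.3668 0.3465 0.04  ]
 [0.5255 0.3284 0.04  ]
 [0.5212 0.2953 0.04  ]] [0.4441 0.3219 0.04  ]
0.15972030910128165 -7.235374427612197 0.029376037652888907
[0.4618 0.3199 0.02  ] 0.2665153117044735 -7.605379627040296
```

View pics/c11.png

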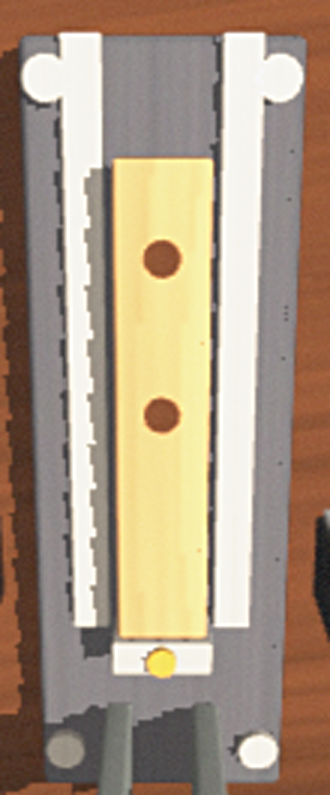

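>>> {"op": "step_arm", "data": {"targets": [[5,30,0,0,0,0],[0,40,0,0,0,0],[0,40,0,0,0,0],[0,20,0,0,0,0],[0,9,0,0,0,0],[0,0,0,0,0,0]]}}

```text
time_s: 10.7
ee_pos: [0.4416, 0.3221, -0.0029]
eef_rot: [-1.57, -0.001, -0.13]
force: [-0.3, -0.1, -0.1]
grip_width: 0.061
```

>>> {"op": "step_arm", "data": {"targets": [[0,0,0,0,0,0],[0,0,0,0,0,0],[0,0,0,0,0,0],[0,0,0,0,0,0],[0,0,0,0,0,0]], "gripper": -1, "squeeze": 30}}

```text
time_s: 11.32
ee_pos: [0.4411, 0.3219, -0.0036]
eef_rot: [-1.571, -0.0, -0.13]
force: [-1.2, -0.1, 4.8]
grip_width: 0.0296
```

>>> {"op": "step_arm", "data": {"targets": [[-5,-5,0,0,0,0],[-15,-20,0,0,0,0],[-10,-40,0,0,0,0],[0,-40,0,0,0,0],[0,0,0,0,-3.4,0],[0,0,0,0,0,0]]}}

```text
time_s: 12.08
ee_pos: [0.4109, 0.3256, 0.1012]
eef_rot: [-1.571, -0.0, -0.071]
force: [0.4, -0.3, -1.0]
grip_width: 0.0297
```

```bash
cat >> h.py <<'E'
TA=-3.92; T0=np.array([.5201,-.3277])
def slot(i,x=0.):
    a=np.radians(TA);c,s=np.cos(a),np.sin(a);y=-.09+.06*i; return T0+np.array([c*x-s*y,s*x+c*y])
E
python3 - <<'E'
from h import *
x,y=slot(0,-.003);tip(x,y,.015,TA)
E
```

```text
t 12.07 pos [0.4109 0.3256 0.1012] rot [-90.   -0.   -4.1] F [ 0.4 -0.3 -1. ] w 0.0297
turn ry -0.1 then mm: x 150.6 y 118.7 z -734.3
```

>>> {"op": "step_arm", "data": {"targets": [[5,0,-20,0,0,0],[10,0,-40,0,0,0],[13,0,-55,0,0,0],[13,0,-55,0,0,0],[13,0,-55,0,0,0],[13,0,-55,0,0,0],[13,0,-55,0,0,0],[13,0,-55,0,0,0],[13,0,-55,0,0,0],[13,0,-55,0,0,0]]}}

```text
time_s: 13.32
ee_pos: [0.4936, -0.1841, 0.1006]
eef_rot: [-1.571, 0.001, -0.072]
force: [0.7, 0.0, -0.8]
grip_width: 0.0297
```

>>> {"op": "step_arm", "data": {"targets": [[10,0,-55,0,0,0],[10,0,-55,0,0,0],[10,0,-55,0,0,0],[6,0,-40,0,0,0],[4,0,-20,0,0,0],[0,0,0,0,0,0],[0,0,0,0,0,0]]}}

```text
time_s: 14.2
ee_pos: [0.518, -0.4081, 0.1007]
eef_rot: [-1.57, 0.001, -0.071]
force: [0.1, 0.4, -0.5]
grip_width: 0.0298
```

```bash
python3 - <<'E'
from h import *
snap('wrist','w4')
x,y=slot(0,-.003);tip(x,y,.015,TA)
E
```

```text
t 14.25 pos [ 0.5184 -0.4079  0.101 ] rot [-90.   0.  -4.] F [-0.5  0.9 -0.6] w 0.0299
turn ry -0.1 then mm: x -6.7 y 118.5 z -9.8
```

View pics/w4.png

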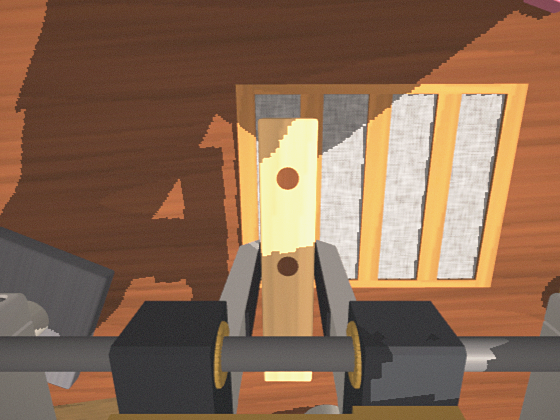

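```bash
python3 - <<'E'
from h import *
w=load('w4')
a,b,c=[atz(w,*p,.01) for p in [(236.5,85),(528,84.5),(491.5,287)]]
print(a,b,c,np.linalg.norm(b-a),np.linalg.norm(c-b)); m=(a+c)/2; print(m, np.degrees(np.arctan2(*(c-b)[1::-1])), np.degrees(np.arctan2(*(b-a)[1::-1])))
E
```

```text
[ 0.41306844 -0.44466128  0.01      ] [ 0.43015041 -0.19417758  0.01      ] [ 0.62527365 -0.20561356  0.01      ] 0.251065487355636 0.19545808697767145
[ 0.51917105 -0.32513742  0.01      ] -3.3542115393775918 86.0987021584481
```

>>> {"op": "step_arm", "data": {"targets": [[-6,20,-9,0,0,0],[0,40,0,0,0,0],[0,30,0,0,0,0],[0,15,0,0,0,0],[0,6,0,0,0,0],[0,3,0,0,0,0],[0,0,0,0,0,0]]}}

```text
time_s: 15.12
ee_pos: [0.5123, -0.4176, -0.0122]
eef_rot: [-1.571, -0.001, -0.071]
force: [0.6, -0.2, 0.0]
grip_width: 0.0296
```

>>> {"op": "step_arm", "data": {"targets": [[0,1,0,0,0,0],[0,2,0,0,0,0],[0,1,0,0,0,0],[0,0,0,0,0,0]]}}

```text
time_s: 15.62
ee_pos: [0.512, -0.4173, -0.0171]
eef_rot: [-1.571, 0.0, -0.071]
force: [-0.3, -0.8, -0.6]
grip_width: 0.0297
```

>>> {"op": "step_arm", "data": {"targets": [[0,1,0,0,0,0],[0,0.5,0,0,0,0],[0,0,0,0,0,0]]}}

```text
time_s: 16.0
ee_pos: [0.5121, -0.4174, -0.0176]
eef_rot: [-1.571, -0.0, -0.071]
force: [-3.1, 3.5, 7.8]
grip_width: 0.0298
```

```bash
python3 - <<'E'
from h import *
snap('wrist','w5'); snap('scene','s5'); crop('s5',60,250,280,420,3.5,'c12')
E
```

```text
(no output)
```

View pics/w5.png

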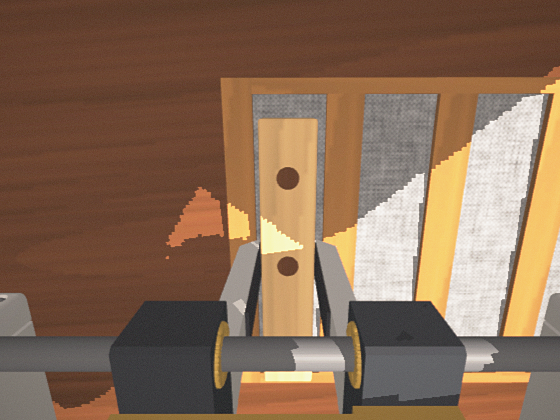

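View pics/c12.png

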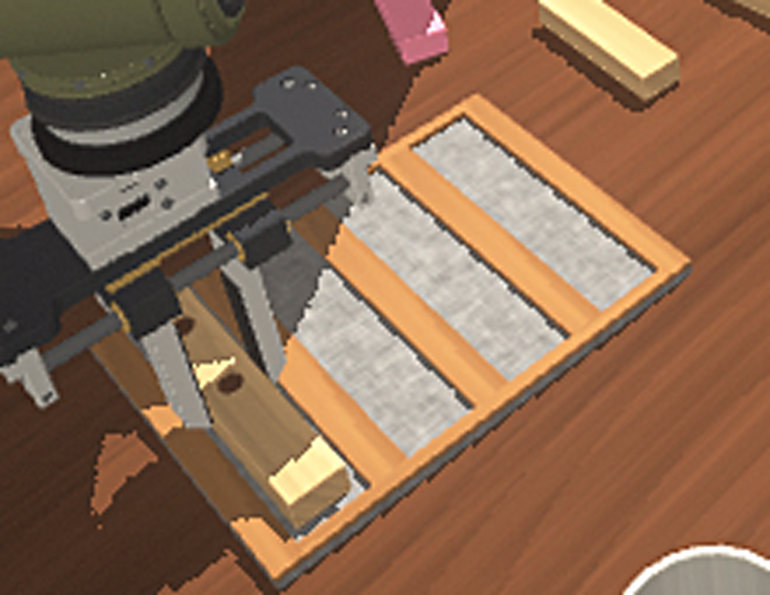

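Drilled pallet is seated in slot 0 (floor contact 7.8 N at the expected height). Releasing, then going above short SC.

>>> {"op": "step_arm", "data": {"targets": [[0,-1,0,0,0,0],[0,0,0,0,0,0],[0,0,0,0,0,0],[0,-20,0,0,0,0],[0,-50,0,0,0,0],[0,-60,0,0,0,0],[0,0,0,0,1.6,0]], "gripper": 0.2}}

```text
time_s: 16.98
ee_pos: [0.5139, -0.419, 0.1196]
eef_rot: [-1.577, -0.008, -0.099]
force: [0.0, -0.5, 0.2]
grip_width: 0.0564
```

```bash
python3 - <<'E'
from h import *
tip(.4558,-.1086,.15,-5.5)
E
```

```text
t 16.98 pos [ 0.5139 -0.419   0.1196] rot [-90.3  -0.5  -5.7] F [ 0.  -0.5  0.2] w 0.0564
turn ry -0.2 then mm: x -87.5 y 2.1 z 303.4
```

>>> {"op": "step_arm", "data": {"targets": [[-15,0,50,0,0,0],[-15,0,55,0,0,0],[-15,0,55,0,0,0],[-15,0,55,0,0,0],[-15,0,50,0,0,0],[-13,0,38,0,0,0],[0,0,0,0,0,0],[0,0,0,0,0,0]]}}

```text
time_s: 17.98
ee_pos: [0.4545, -0.1076, 0.1128]
eef_rot: [-1.571, -0.001, -0.099]
force: [-0.3, 0.4, 0.0]
grip_width: 0.0562
```

```bash
python3 - <<'E'
from h import *
snap('wrist','w6');tip(.4558,-.1086,.008,-5.5)
E
```

```text
t 18.02 pos [ 0.4544 -0.1078  0.1127] rot [-90.   -0.   -5.7] F [ 0.8 -0.1 -0.3] w 0.0562
turn ry -0.2 then mm: x 1.4 y 137.2 z -0.6
```

View pics/w6.png

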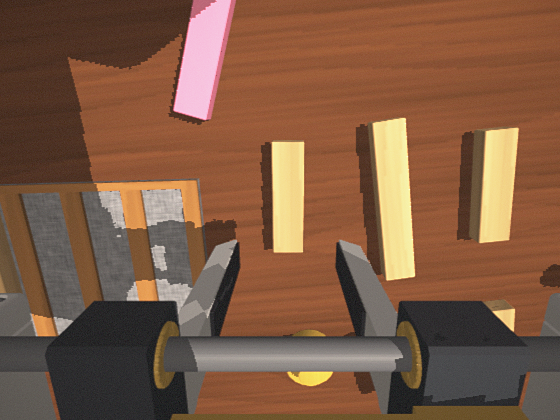

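Wrist view shows SC at (273–304, 142–252), the long pallet at (393,198) and SB at (495,185), all plain light wood. The pink one at (205,60) is to be left.

```bash
cat >> h.py <<'E'
def rectw(w,c,z,n=''):
    p=np.array([atz(w,u,v,z) for u,v in c]); a=(p[2]+p[3]-p[0]-p[1])/2; b=(p[1]+p[2]-p[0]-p[3])/2
    print(n,np.round(p.mean(0),4),'len %.4f wid %.4f ang %.2f'%(np.linalg.norm(a),np.linalg.norm(b),np.degrees(np.arctan2(a[1],a[0])))); return p.mean(0)
E
python3 - <<'E'
from h import *
w=load('w6')
rectw(w,[(272,142),(304,142),(303,252),(273,252)],.02,'SC')
rectw(w,[(373,122.5),(406,118),(414.5,276),(384,279.5)],.02,'L')
E
```

```text
SC [ 0.4553 -0.1071  0.02  ] len 0.1084 wid 0.0295 ang -5.55
L [ 0.4699 -0.0058  0.02  ] len 0.1579 wid 0.0302 ang 2.97
```

>>> {"op": "step_arm", "data": {"targets": [[1,30,0.5,0,0,0],[0,45,0,0,0,0],[0,35,0,0,0,0],[0,18,0,0,0,0],[0,8,0,0,0,0],[0,0,0,0,0,0]]}}

```text
time_s: 18.77
ee_pos: [0.4553, -0.1072, -0.0235]
eef_rot: [-1.571, 0.0, -0.099]
force: [0.3, -0.8, 0.4]
grip_width: 0.057
```

>>> {"op": "step_arm", "data": {"targets": [[0,0,0,0,0,0],[0,0,0,0,0,0],[0,0,0,0,0,0],[0,0,0,0,0,0],[0,0,0,0,0,0]], "gripper": -1, "squeeze": 30}}

```text
time_s: 19.4
ee_pos: [0.4555, -0.1068, -0.0231]
eef_rot: [-1.571, -0.001, -0.099]
force: [-1.3, 1.3, 5.5]
grip_width: 0.0294
```

>>> {"op": "step_arm", "data": {"targets": [[0,-10,0,0,0,0],[0,-30,0,0,0,0],[0,-40,0,0,0,0],[0,0,0,0,-1.8,0],[0,0,0,0,0,0]]}}

```text
time_s: 20.02
ee_pos: [0.455, -0.1066, 0.0562]
eef_rot: [-1.571, 0.0, -0.067]
force: [0.4, -1.3, -0.4]
grip_width: 0.0296
```

```bash
cat >> h.py <<'E'
T0=np.array([.5197,-.3265])
E
python3 - <<'E'
from h import *
x,y=slot(1,0);tip(x,y,.014,TA)
E
```

```text
t 20.02 pos [ 0.455  -0.1066  0.0562] rot [-90.    0.   -3.8] F [ 0.4 -1.3 -0.4] w 0.0296
turn ry 0.1 then mm: x 79.6 y 74.7 z -244.9
```

>>> {"op": "step_arm", "data": {"targets": [[10,0,-30,0,0,0],[16,0,-50,0,0,0],[18,0,-55,0,0,0],[18,0,-55,0,0,0],[12,0,-35,0,0,0],[5.5,0,-20,0,0,0],[0,0,0,0,0,0],[0,0,0,0,0,0]]}}

```text
time_s: 21.02
ee_pos: [0.5178, -0.3554, 0.0557]
eef_rot: [-1.57, 0.001, -0.067]
force: [0.1, -0.5, -0.6]
grip_width: 0.0299
```

```bash
python3 - <<'E'
from h import *
snap('wrist','w7')
x,y=slot(1,0);tip(x,y,.0145,TA)
E
```

```text
t 21.07 pos [ 0.518  -0.3554  0.0561] rot [-90.    0.   -3.8] F [ 0.3  0.1 -1.2] w 0.0293
turn ry 0.1 then mm: x -0.3 y 74.1 z -1.1
```

View pics/w7.png

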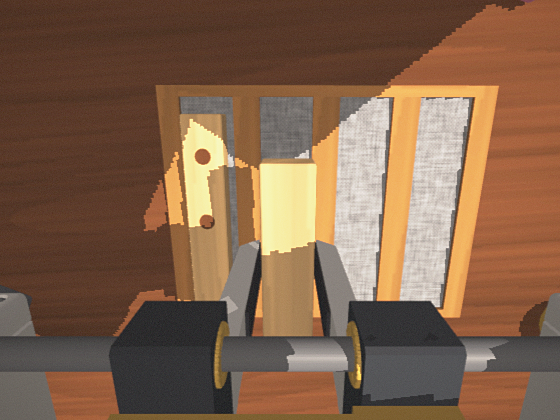

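Aligned over slot 1, drilled pallet seated in slot 0. Lowering.

>>> {"op": "step_arm", "data": {"targets": [[0,25,-1,0,0,0],[0,30,0,0,0,0],[0,12,0,0,0,0],[0,4,0,0,0,0],[0,2,0,0,0,0],[0,1.5,0,0,0,0],[0,0,0,0,0,0]]}}

```text
time_s: 21.95
ee_pos: [0.5185, -0.3578, -0.017]
eef_rot: [-1.571, -0.001, -0.067]
force: [0.6, 1.0, 3.8]
grip_width: 0.0299
```

Contact at z −0.017 (as expected). Release and go to SB.

>>> {"op": "step_arm", "data": {"targets": [[0,0,0,0,0,0],[0,0,0,0,0,0],[0,0,0,0,0,0],[0,-20,0,0,0,0],[0,-50,0,0,0,0],[0,-60,0,0,0,0],[0,0,0,0,-4.7,0]], "gripper": 0.1}}

```text
time_s: 22.82
ee_pos: [0.52, -0.359, 0.119]
eef_rot: [-1.577, -0.008, 0.016]
force: [0.9, -0.6, -1.1]
grip_width: 0.0519
```

```bash
python3 - <<'E'
from h import *
tip(.4639,.0905,.15,0.8)
E
```

```text
t 22.82 pos [ 0.52  -0.359  0.119] rot [-90.4  -0.4   0.9] F [ 0.9 -0.6 -1.1] w 0.0519
turn ry 0.1 then mm: x -49.9 y 1.5 z 450.2
```

>>> {"op": "step_arm", "data": {"targets": [[-6,0,50,0,0,0],[-6,0,55,0,0,0],[-6,0,55,0,0,0],[-6,0,55,0,0,0],[-6,0,55,0,0,0],[-6,0,55,0,0,0],[-6,0,55,0,0,0],[-6,0,45,0,0,0],[-2,0,25,0,0,0],[0,0,0,0,0,0],[0,0,0,0,0,0]]}}

```text
time_s: 24.2
ee_pos: [0.4617, 0.0911, 0.1127]
eef_rot: [-1.571, -0.001, 0.015]
force: [-0.4, 0.4, 0.1]
grip_width: 0.0517
```

```bash
python3 - <<'E'
from h import *
snap('wrist','w8');tip(.4639,.0905,.0085,0.8)
E
```

```text
t 24.25 pos [0.4617 0.0909 0.1125] rot [-90.   -0.    0.8] F [ 0.  -0.8  1.1] w 0.0521
turn ry 0.0 then mm: x 2.2 y 136.5 z -0.4
```

View pics/w8.png

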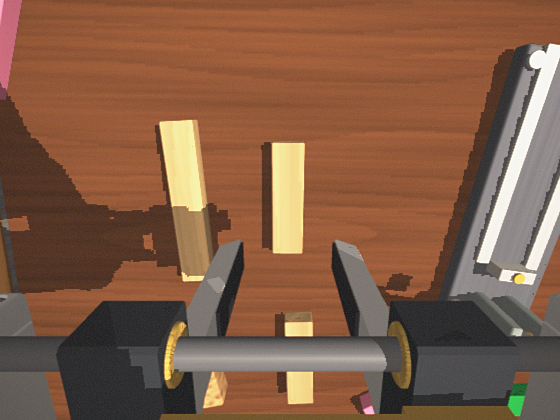

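SB is centred between the jaws at (272–304, 142–253), and the long pallet at (183,200) is where it was. Grasping SB.

>>> {"op": "step_arm", "data": {"targets": [[2,30,0,0,0,0],[0,45,0,0,0,0],[0,35,0,0,0,0],[0,18,0,0,0,0],[0,8,0,0,0,0],[0,0,0,0,0,0]]}}

```text
time_s: 25.0
ee_pos: [0.4635, 0.0912, -0.0238]
eef_rot: [-1.571, 0.0, 0.014]
force: [-0.0, 0.1, -0.3]
grip_width: 0.0514
```

>>> {"op": "step_arm", "data": {"targets": [[0,0,0,0,0,0],[0,0,0,0,0,0],[0,0,0,0,0,0],[0,0,0,0,0,0],[0,0,0,0,0,0]], "gripper": -1, "squeeze": 30}}

```text
time_s: 25.62
ee_pos: [0.4637, 0.0918, -0.0234]
eef_rot: [-1.571, -0.001, 0.015]
force: [-1.7, -1.0, 6.0]
grip_width: 0.0297
```

>>> {"op": "step_arm", "data": {"targets": [[0,-10,0,0,0,0],[0,-30,0,0,0,0],[0,-40,0,0,0,0],[0,0,0,0,4.7,0],[0,0,0,0,0,0]]}}

```text
time_s: 26.25
ee_pos: [0.4635, 0.0918, 0.0566]
eef_rot: [-1.571, -0.001, -0.067]
force: [-0.4, -0.7, -0.1]
grip_width: 0.0294
```

```bash
python3 - <<'E'
from h import *
x,y=slot(2,0);tip(x,y,.014,TA)
E
```

```text
t 26.25 pos [0.4635 0.0918 0.0566] rot [-90.   -0.   -3.8] F [-0.4 -0.7 -0.1] w 0.0294
turn ry 0.1 then mm: x 84.7 y 75.1 z -383.4
```

>>> {"op": "step_arm", "data": {"targets": [[7,0,-30,0,0,0],[11,0,-50,0,0,0],[12,0,-55,0,0,0],[12,0,-55,0,0,0],[12,0,-55,0,0,0],[12,0,-55,0,0,0],[11,0,-45,0,0,0],[7.5,0,-37,0,0,0],[0,0,0,0,0,0],[0,0,0,0,0,0]]}}

```text
time_s: 27.5
ee_pos: [0.5217, -0.2944, 0.0555]
eef_rot: [-1.57, 0.001, -0.066]
force: [-0.4, -0.1, -0.4]
grip_width: 0.0294
```

```bash
python3 - <<'E'
from h import *
snap('wrist','w9')
x,y=slot(2,0);tip(x,y,.0145,TA)
E
```

```text
t 27.55 pos [ 0.5219 -0.2941  0.0558] rot [-90.    0.   -3.8] F [-0.4 -0.3 -1.1] w 0.0297
turn ry 0.2 then mm: x 0.0 y 73.8 z -2.5
```

View pics/w9.png

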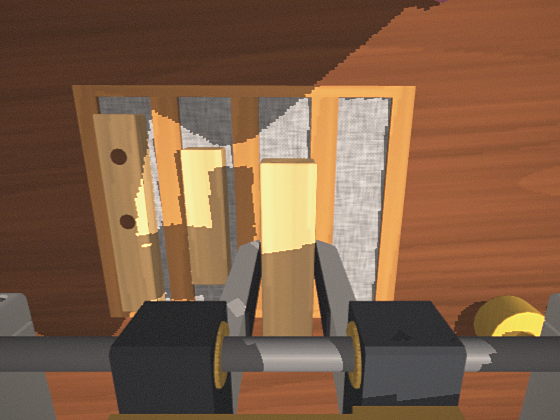

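Over slot 2, with slots 0 and 1 filled correctly. Lowering.

>>> {"op": "step_arm", "data": {"targets": [[0,25,-2,0,0,0],[0,30,0,0,0,0],[0,12,0,0,0,0],[0,4,0,0,0,0],[0,2,0,0,0,0],[0,1.5,0,0,0,0],[0,0,0,0,0,0]]}}

```text
time_s: 28.42
ee_pos: [0.5224, -0.2973, -0.0174]
eef_rot: [-1.571, -0.001, -0.067]
force: [-1.5, 2.0, 6.9]
grip_width: 0.0294
```

>>> {"op": "step_arm", "data": {"targets": [[0,0,0,0,0,0],[0,0,0,0,0,0],[0,0,0,0,0,0],[0,-20,0,0,0,0],[0,-50,0,0,0,0],[0,-60,0,0,0,0],[0,0,0,0,-6.5,0]], "gripper": 0.1}}

```text
time_s: 29.3
ee_pos: [0.524, -0.2984, 0.1182]
eef_rot: [-1.576, -0.008, 0.048]
force: [0.6, -0.0, -1.1]
grip_width: 0.0516
```

```bash
python3 - <<'E'
from h import *
tip(.6515,.1065,.15,2.67)
E
```

```text
t 29.30 pos [ 0.524  -0.2984  0.1182] rot [-90.3  -0.4   2.8] F [ 0.6 -0.  -1.1] w 0.0516
turn ry 0.1 then mm: x 146.2 y 0.7 z 398.5
```

>>> {"op": "step_arm", "data": {"targets": [[13,0,35,0,0,0],[18,0,50,0,0,0],[19,0,52,0,0,0],[19,0,52,0,0,0],[19,0,52,0,0,0],[19,0,52,0,0,0],[19,0,50,0,0,0],[13,0,35,0,0,0],[7,0,20,0,0,0],[0,0,0,0,0,0],[0,0,0,0,0,0]]}}

```text
time_s: 30.68
ee_pos: [0.6493, 0.1059, 0.1119]
eef_rot: [-1.571, -0.0, 0.045]
force: [-0.4, 0.5, 0.5]
grip_width: 0.0516
```

```bash
python3 - <<'E'
from h import *
snap('wrist','w10');tip(.6526,.1065,.0085,2.67)
E
```

```text
t 30.73 pos [0.6493 0.1058 0.1119] rot [-90.   -0.    2.6] F [-0.1 -0.2 -0.4] w 0.0520
turn ry -0.1 then mm: x 3.3 y 135.9 z 0.5
```

View pics/w10.png

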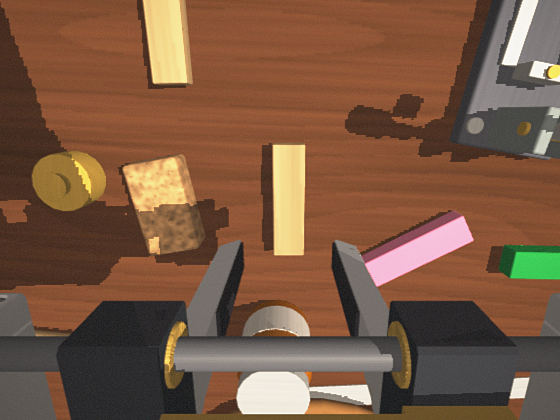

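SA at (273–305, 145–255) sits clear of the cork at (163,205) and the pink bar. Grasping SA.

>>> {"op": "step_arm", "data": {"targets": [[3,30,0.5,0,0,0],[0,45,0,0,0,0],[0,35,0,0,0,0],[0,18,0,0,0,0],[0,7.5,0,0,0,0],[0,0,0,0,0,0]]}}

```text
time_s: 31.48
ee_pos: [0.6528, 0.1077, -0.0232]
eef_rot: [-1.571, -0.001, 0.046]
force: [1.0, -0.1, 1.0]
grip_width: 0.0515
```

>>> {"op": "step_arm", "data": {"targets": [[0,0,0,0,0,0],[0,0,0,0,0,0],[0,0,0,0,0,0],[0,0,0,0,0,0],[0,0,0,0,0,0]], "gripper": -1, "squeeze": 30}}

```text
time_s: 32.1
ee_pos: [0.6527, 0.108, -0.0233]
eef_rot: [-1.571, -0.001, 0.046]
force: [-1.9, -0.5, 5.5]
grip_width: 0.0297
```

>>> {"op": "step_arm", "data": {"targets": [[0,-10,0,0,0,0],[0,-30,0,0,0,0],[0,-50,0,0,0,0],[0,-20,0,0,6.5,0],[0,0,0,0,0,0]]}}

```text
time_s: 32.72
ee_pos: [0.6531, 0.108, 0.0879]
eef_rot: [-1.57, -0.003, -0.067]
force: [0.6, -0.5, -1.5]
grip_width: 0.0296
```

```bash
python3 - <<'E'
from h import *
x,y=slot(3,0);tip(x,y,.014,TA)
E
```

```text
t 32.73 pos [0.6531 0.108  0.0879] rot [-90.   -0.2  -3.8] F [ 0.6 -0.5 -1.5] w 0.0296
turn ry 0.1 then mm: x -103.4 y 106.4 z -352.6
```

>>> {"op": "step_arm", "data": {"targets": [[-8,0,-28,0,0,0],[-14,0,-48,0,0,0],[-15,0,-52,0,0,0],[-15,0,-52,0,0,0],[-15,0,-52,0,0,0],[-15,0,-50,0,0,0],[-13,0,-42,0,0,0],[-8,0,-29,0,0,0],[0,30,0,0,0,0],[0,0,0,0,0,0],[0,0,0,0,0,0]]}}

```text
time_s: 34.1
ee_pos: [0.5261, -0.2371, 0.0563]
eef_rot: [-1.571, 0.0, -0.065]
force: [0.8, 0.1, -0.7]
grip_width: 0.0296
```

```bash
python3 - <<'E'
from h import *
snap('wrist','w11')
x,y=slot(3,0);tip(x,y,.0145,TA)
E
```

```text
t 34.15 pos [ 0.5263 -0.2372  0.0567] rot [-90.   -0.   -3.8] F [-0.6  0.1 -1.1] w 0.0298
turn ry 0.2 then mm: x -0.5 y 74.7 z 0.4
```

View pics/w11.png

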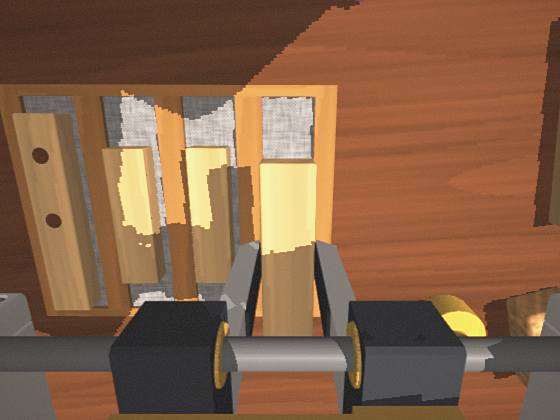

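Aligned over slot 3. Lowering.

>>> {"op": "step_arm", "data": {"targets": [[0,25,0,0,0,0],[0,30,0,0,0,0],[0,12,0,0,0,0],[0,4,0,0,0,0],[0,2,0,0,0,0],[0,1.5,0,0,0,0],[0,0,0,0,0,0]]}}

```text
time_s: 35.02
ee_pos: [0.5265, -0.2376, -0.0173]
eef_rot: [-1.571, -0.001, -0.067]
force: [-0.9, 0.8, 4.8]
grip_width: 0.03
```

>>> {"op": "step_arm", "data": {"targets": [[0,0,0,0,0,0],[0,0,0,0,0,0],[0,0,0,0,0,0],[0,-20,0,0,0,0],[0,-50,0,0,0,0],[0,-60,0,0,0,0],[0,0,0,0,-6.9,0]], "gripper": 0.1}}

```text
time_s: 35.9
ee_pos: [0.5279, -0.2384, 0.1165]
eef_rot: [-1.575, -0.007, 0.056]
force: [-0.6, -1.2, -1.1]
grip_width: 0.0515
```

```bash
python3 - <<'E'
from h import *
tip(.471,-.006,.15,3.1)
E
```

```text
t 35.90 pos [ 0.5279 -0.2384  0.1165] rot [-90.2  -0.4   3.2] F [-0.6 -1.2 -1.1] w 0.0515
turn ry 0.1 then mm: x -44.2 y -1.0 z 235.1
```

>>> {"op": "step_arm", "data": {"targets": [[-9,0,40,0,0,0],[-11,0,50,0,0,0],[-11,0,50,0,0,0],[-11,0,50,0,0,0],[-8,0,30,0,0,0],[-4,0,15,0,0,0],[0,0,0,0,0,0],[0,0,0,0,0,0]]}}

```text
time_s: 36.9
ee_pos: [0.4598, -0.0064, 0.1115]
eef_rot: [-1.571, -0.0, 0.053]
force: [-0.5, 0.1, 0.6]
grip_width: 0.0514
```

```bash
python3 - <<'E'
from h import *
snap('wrist','w12');tip(.461,-.0066,.0085,3.1)
snap('top','t12')
E
```

```text
t 36.95 pos [ 0.4598 -0.0065  0.1115] rot [-90.   0.   3.] F [-0.9 -0.1 -0.7] w 0.0515
turn ry -0.1 then mm: x 1.2 y 135.5 z -0.1
```

View pics/w12.png

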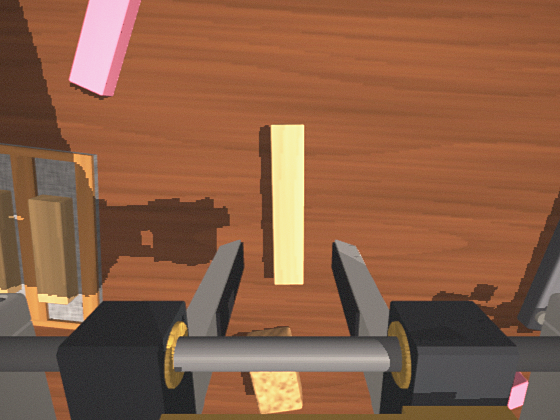

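View pics/t12.png

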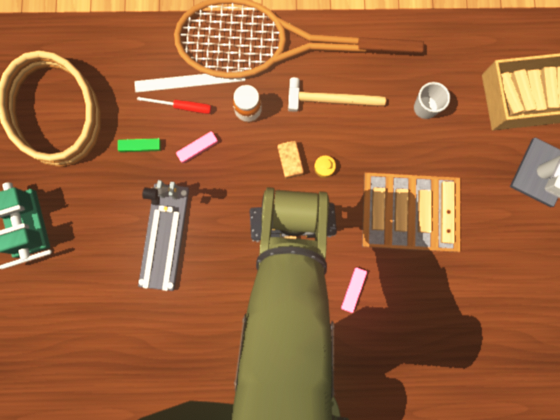

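The tray holds all four. The long pallet is centred between the jaws at (271–304, 125–284), undrilled. Grasping it.

>>> {"op": "step_arm", "data": {"targets": [[1,30,0,0,0,0],[0,45,0,0,0,0],[0,35,0,0,0,0],[0,18,0,0,0,0],[0,7,0,0,0,0],[0,0,0,0,0,0]]}}

```text
time_s: 37.75
ee_pos: [0.4606, -0.0059, -0.0234]
eef_rot: [-1.571, 0.0, 0.053]
force: [0.7, -1.0, -0.1]
grip_width: 0.0514
```

>>> {"op": "step_arm", "data": {"targets": [[0,0,0,0,0,0],[0,0,0,0,0,0],[0,0,0,0,0,0],[0,0,0,0,0,0],[0,0,0,0,0,0]], "gripper": -1, "squeeze": 35}}

```text
time_s: 38.38
ee_pos: [0.4608, -0.0056, -0.023]
eef_rot: [-1.571, -0.001, 0.053]
force: [-1.7, -0.2, 5.7]
grip_width: 0.0291
```

>>> {"op": "step_arm", "data": {"targets": [[0,-10,0,0,0,0],[0,-30,0,0,0,0],[0,-50,0,0,0,0],[0,-20,0,0,5.2,0],[0,0,0,0,5.2,0],[0,0,0,0,0,0]]}}

```text
time_s: 39.12
ee_pos: [0.4604, -0.0055, 0.087]
eef_rot: [-1.571, -0.0, -0.128]
force: [0.0, -0.2, -1.3]
grip_width: 0.0295
```

```bash
python3 - <<'E'
from h import *
J0[:]=(.462,.319)
x,y=jig(-.10);tip(x,y,.03,JA)
E
```

```text
t 39.12 pos [ 0.4604 -0.0055  0.087 ] rot [-90.   -0.   -7.3] F [ 0.  -0.2 -1.3] w 0.0295
turn ry 0.0 then mm: x -140.0 y 89.5 z 322.1
```

>>> {"op": "step_arm", "data": {"targets": [[-8,0,24,0,0,0],[-14,0,42,0,0,0],[-17,0,50,0,0,0],[-17,0,50,0,0,0],[-17,0,50,0,0,0],[-16,0,50,0,0,0],[-12,0,36,0,0,0],[-7,0,20,0,0,0],[0,20,0,0,0,0],[0,0,0,0,0,0],[0,0,0,0,0,0]]}}

```text
time_s: 40.5
ee_pos: [0.3947, 0.3275, 0.0671]
eef_rot: [-1.571, -0.0, -0.128]
force: [-0.5, -0.3, -0.9]
grip_width: 0.0296
```

```bash
python3 - <<'E'
from h import *
snap('wrist','w13')
J0[:]=(.462,.319)
x,y=jig(-.068);tip(x,y,.0295,JA)
E
```

```text
t 40.55 pos [0.3949 0.3275 0.0673] rot [-90.   -0.   -7.3] F [-0.6 -0.2 -0.9] w 0.0297
turn ry 0.0 then mm: x -0.3 y 70.3 z 0.1
```

View pics/w13.png

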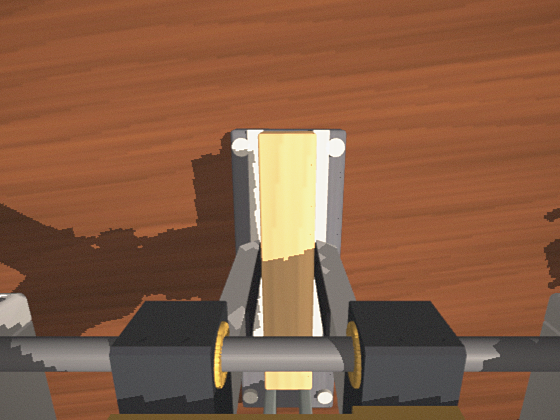

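Pallet (259–316) is centred over the base (232–345) and in line. Lowering onto the bed.

>>> {"op": "step_arm", "data": {"targets": [[0,25,0,0,0,0],[0,25,0,0,0,0],[0,11,0,0,0,0],[0,4,0,0,0,0],[0,2,0,0,0,0],[0,0,0,0,0,0]]}}

```text
time_s: 41.3
ee_pos: [0.3948, 0.3278, 0.0001]
eef_rot: [-1.57, -0.001, -0.128]
force: [0.0, -0.4, -2.0]
grip_width: 0.0295
```

>>> {"op": "step_arm", "data": {"targets": [[0,1,0,0,0,0],[0,1,0,0,0,0],[0,0.7,0,0,0,0],[0,0,0,0,0,0]]}}

```text
time_s: 41.8
ee_pos: [0.3946, 0.3276, -0.0029]
eef_rot: [-1.571, -0.0, -0.128]
force: [-1.7, -0.8, 3.3]
grip_width: 0.0294
```

On the bed. Sliding in.

>>> {"op": "step_arm", "data": {"targets": [[5,0,0,0,0,0],[10,0,0,0,0,0],[10,0,0,0,0,0],[6,0,0,0,0,0],[2,0,0,0,0,0],[0,0,0,0,0,0]]}}

```text
time_s: 42.55
ee_pos: [0.428, 0.3234, -0.003]
eef_rot: [-1.57, -0.0, -0.128]
force: [-1.8, -0.6, 5.9]
grip_width: 0.0299
```

>>> {"op": "step_arm", "data": {"targets": [[1.5,0,0,0,0,0],[1.5,0,0,0,0,0],[0,0,0,0,0,0]]}}

```text
time_s: 42.92
ee_pos: [0.4308, 0.3231, -0.0029]
eef_rot: [-1.57, -0.0, -0.128]
force: [-3.2, 1.0, 5.7]
grip_width: 0.0296
```

>>> {"op": "step_arm", "data": {"targets": [[1,0,0,0,0,0],[1,0,0,0,0,0],[0,0,0,0,0,0]]}}

```text
time_s: 43.3
ee_pos: [0.4327, 0.3228, -0.003]
eef_rot: [-1.571, -0.0, -0.128]
force: [-3.6, 0.0, 5.6]
grip_width: 0.0299
```

>>> {"op": "step_arm", "data": {"targets": [[1,0,0,0,0,0],[1,0,0,0,0,0],[0,0,0,0,0,0]]}}

```text
time_s: 43.68
ee_pos: [0.4345, 0.3226, -0.003]
eef_rot: [-1.571, 0.0, -0.128]
force: [-5.7, 0.4, 7.5]
grip_width: 0.0297
```

>>> {"op": "step_arm", "data": {"targets": [[1,0,0,0,0,0],[1,0,0,0,0,0],[0,0,0,0,0,0]]}}

```text
time_s: 44.05
ee_pos: [0.4345, 0.3225, -0.003]
eef_rot: [-1.572, 0.004, -0.128]
force: [-19.2, 2.3, 16.3]
grip_width: 0.0296
```

Home: it stopped at x=0.4345 with −19 N. Relaxing a little, then releasing and looking.

>>> {"op": "step_arm", "data": {"targets": [[-1,-0.5,0,0,0,0],[0,0,0,0,0,0]]}}

```text
time_s: 44.3
ee_pos: [0.4344, 0.3224, -0.0029]
eef_rot: [-1.571, 0.002, -0.128]
force: [-10.4, 3.3, 6.1]
grip_width: 0.0294
```

>>> {"op": "step_arm", "data": {"targets": [[0,0,0,0,0,0],[0,0,0,0,0,0],[0,0,0,0,0,0],[0,-20,0,0,0,0],[0,-50,0,0,0,0],[0,-60,0,0,0,0],[0,0,0,0,0,0],[0,0,0,0,0,0]], "gripper": 0.2}}

```text
time_s: 45.3
ee_pos: [0.435, 0.3221, 0.1266]
eef_rot: [-1.571, 0.001, -0.128]
force: [0.6, 0.5, 0.7]
grip_width: 0.0564
```

```bash
python3 - <<'E'
from h import *
snap('wrist','w14');snap('scene','s14')
go(.4,.3,.1,JA)
crop('w14',230,70,350,335,3,'c14');crop('s14',280,70,420,220,5,'c15')
E
```

```text
t 45.40 pos [0.4346 0.3219 0.1258] rot [-90.1   0.1  -7.3] F [ 0.7  0.2 -0.6] w 0.0563
turn ry 0.0 then mm: x -31.5 y 25.8 z -26.2
```

View pics/c14.png

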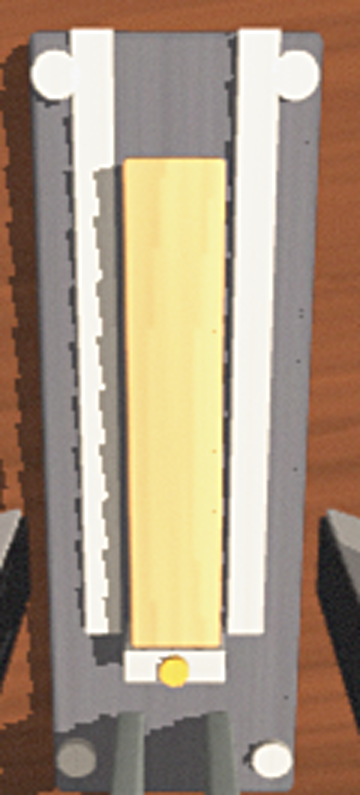

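View pics/c15.png

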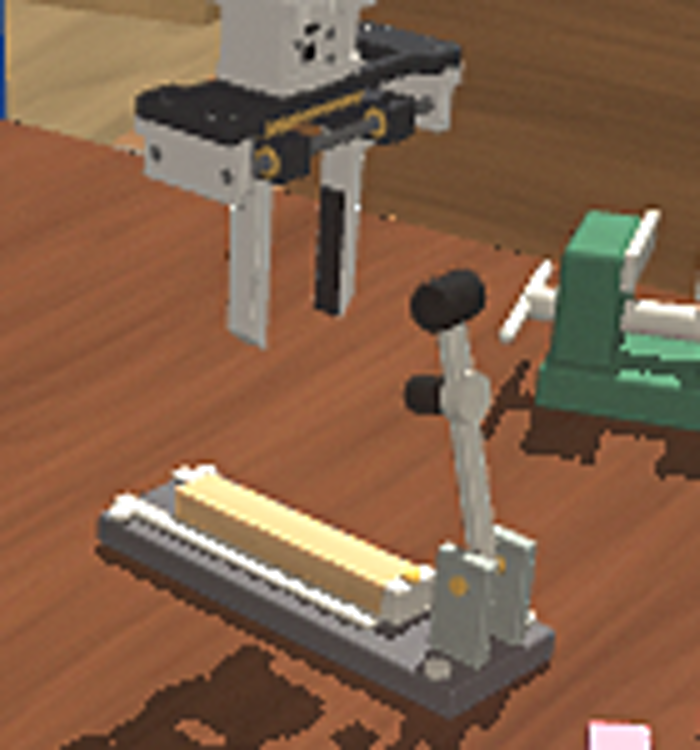

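Long pallet is tight against the stop and square, clip still up. Regripping the knob where I left it.

>>> {"op": "step_arm", "data": {"targets": [[0,-40,0,0,0,0],[0,-35,0,0,0,0],[30,0,0,0,0,0],[50,0,0,0,0,0],[38,0,0,0,0,0],[0,0,0,0,0,0],[0,0,0,0,0,0]]}}

```text
time_s: 46.28
ee_pos: [0.5515, 0.3073, 0.2012]
eef_rot: [-1.572, 0.002, -0.128]
force: [-0.6, 0.8, 0.5]
grip_width: 0.0568
```

```bash
python3 - <<'E'
from h import *
snap('wrist','w15')
go(.5519,.3073,.160,JA)
E
```

```text
t 46.33 pos [0.5514 0.3075 0.2017] rot [-90.    0.1  -7.3] F [0.5 0.1 0.6] w 0.0566
turn ry 0.0 then mm: x 0.5 y 41.7 z -0.1
```

View pics/w15.png

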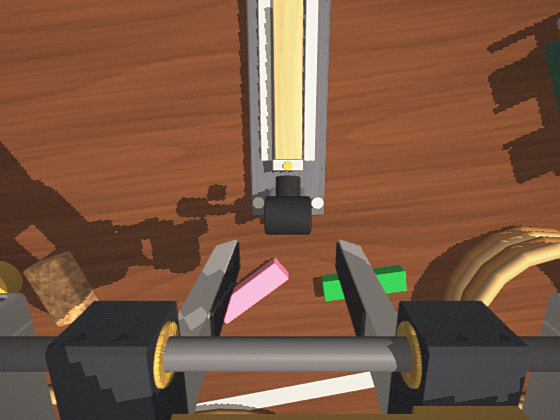

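Knob at (288,213), centred between the jaws. Descending and gripping.

>>> {"op": "step_arm", "data": {"targets": [[0,15,0,0,0,0],[0,18,0,0,0,0],[0,8,0,0,0,0],[0,0,0,0,0,0]]}}

```text
time_s: 46.82
ee_pos: [0.5519, 0.3072, 0.1605]
eef_rot: [-1.572, 0.001, -0.128]
force: [-0.2, -0.2, -0.1]
grip_width: 0.0562
```

>>> {"op": "step_arm", "data": {"targets": [[0,0,0,0,0,0],[0,0,0,0,0,0],[0,0,0,0,0,0],[0,0,0,0,0,0],[0,0,0,0,0,0]], "gripper": -1, "squeeze": 35}}

```text
time_s: 47.45
ee_pos: [0.5523, 0.3073, 0.1616]
eef_rot: [-1.571, -0.0, -0.128]
force: [-0.4, -0.3, 2.5]
grip_width: 0.0292
```

>>> {"op": "step_arm", "data": {"targets": [[-9.7,2,0,0,0,0],[-9.7,3,0,0,0,0],[-18.8,7.5,0,0,0,0],[-17.6,10.1,0,0,0,0],[-16,12.5,0,0,0,0],[-14.1,14.6,0,0,0,0],[-12,16.4,0,0,0,0],[0,0,0,0,0,0]]}}

```text
time_s: 48.45
ee_pos: [0.454, 0.32, 0.0946]
eef_rot: [-1.571, 0.001, -0.128]
force: [-2.9, 2.9, -4.1]
grip_width: 0.0296
```

>>> {"op": "step_arm", "data": {"targets": [[-9.5,18,0,0,0,0],[-7,19,0,0,0,0],[-4.2,20,0,0,0,0],[-1,12,0,0,0,0],[0,0,0,0,0,0]]}}

```text
time_s: 49.08
ee_pos: [0.4338, 0.3227, 0.0262]
eef_rot: [-1.571, 0.0, -0.128]
force: [0.5, 2.8, -3.2]
grip_width: 0.0299
```

>>> {"op": "step_arm", "data": {"targets": [[0,4,0,0,0,0],[0,3,0,0,0,0],[0,2,0,0,0,0],[0,0,0,0,0,0]]}}

```text
time_s: 49.58
ee_pos: [0.435, 0.3228, 0.0216]
eef_rot: [-1.569, -0.003, -0.128]
force: [-13.6, -12.4, 44.4]
grip_width: 0.0299
```

>>> {"op": "step_arm", "data": {"targets": [[0,1,0,0,0,0],[0,1,0,0,0,0],[0,0,0,0,0,0],[0,0,0,0,0,0]]}}

```text
time_s: 50.08
ee_pos: [0.4357, 0.3227, 0.0201]
eef_rot: [-1.569, -0.004, -0.128]
force: [-10.7, -14.7, 50.0]
grip_width: 0.0298
```

>>> {"op": "step_arm", "data": {"targets": [[0,-2,0,0,0,0],[0,-1,0,0,0,0],[0,0,0,0,0,0]]}}

```text
time_s: 50.45
ee_pos: [0.4356, 0.3226, 0.0206]
eef_rot: [-1.569, -0.004, -0.128]
force: [1.8, -5.2, 17.0]
grip_width: 0.0297
```

```bash
python3 - <<'E'
from h import *
snap('scene','s16'); crop('s16',290,110,400,220,6,'c16'); print(get_obs()['force'],get_obs()['ee_pos'])
E
```

```text
[ 3.19835891 -5.48852144 16.08756266] [0.43556148 0.32264799 0.02057038]
```

View pics/c16.png

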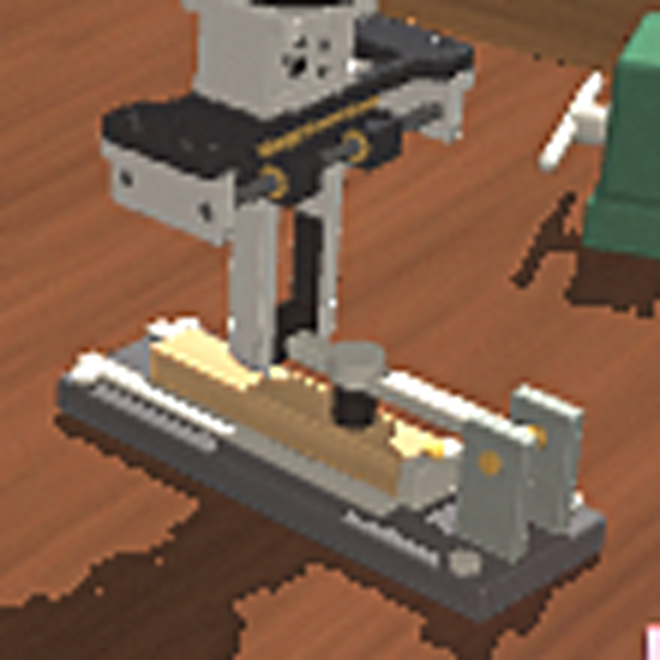

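Clip looks level with its foot on the pallet. Releasing, then checking.

>>> {"op": "step_arm", "data": {"targets": [[0,-1,0,0,0,0],[0,0,0,0,0,0],[0,0,0,0,0,0],[0,0,0,0,0,0]], "gripper": 0.3}}

```text
time_s: 51.0
ee_pos: [0.4335, 0.3225, 0.0191]
eef_rot: [-1.571, 0.0, -0.128]
force: [-0.3, 0.8, 1.1]
grip_width: 0.0607
```

>>> {"op": "step_arm", "data": {"targets": [[0,-20,0,0,0,0],[0,-30,0,0,0,0],[0,-10,0,0,0,0],[0,0,0,0,0,0],[0,0,0,0,0,0],[0,0,0,0,0,0],[0,0,0,0,0,0]], "gripper": -1}}

```text
time_s: 51.88
ee_pos: [0.4334, 0.3224, 0.0787]
eef_rot: [-1.571, 0.001, -0.128]
force: [0.2, 0.9, 0.1]
grip_width: 0.0006
```

```bash
python3 - <<'E'
from h import *
go(*jig(-.03),.0465,JA)
snap('wrist','w17');snap('scene','s17'); crop('s17',290,110,400,220,6,'c17'); crop('w17',220,60,360,330,3,'c18')
E
```

```text
t 51.88 pos [0.4334 0.3224 0.0787] rot [-90.    0.   -7.3] F [0.2 0.9 0.1] w 0.0006
turn ry 0.0 then mm: x -1.1 y 32.2 z -0.7
```

View pics/c17.png

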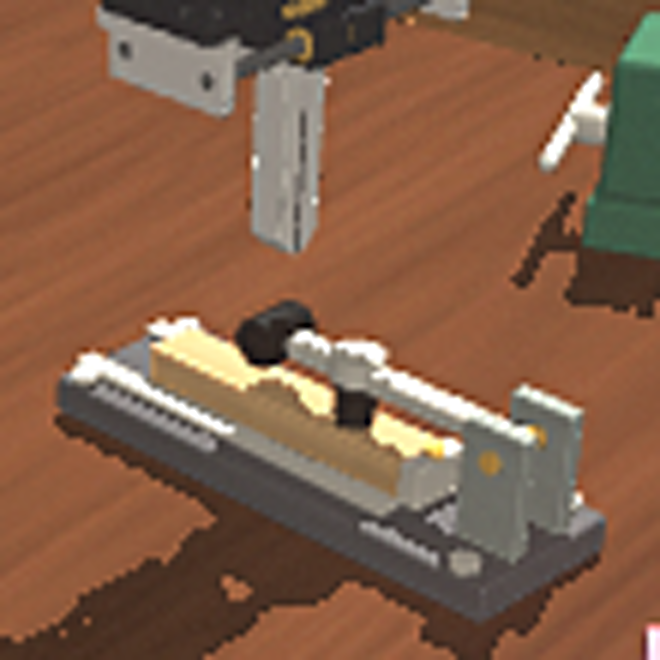

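View pics/c18.png

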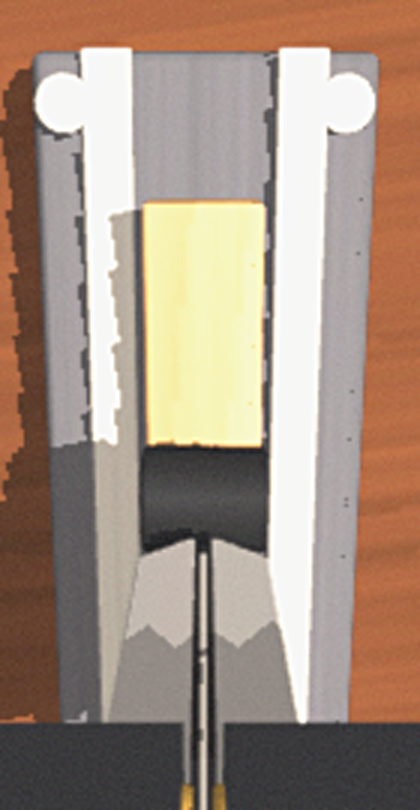

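Knob is at (335.8,165.5), the same pixel as at the start with the clip down. I'll confirm by touch: contact should come at TCP z ≈0.0465.

>>> {"op": "step_arm", "data": {"targets": [[0,15,0,0,0,0],[0,10,0,0,0,0],[0,4,0,0,0,0],[0,1.5,0,0,0,0],[0,0,0,0,0,0]]}}

```text
time_s: 52.6
ee_pos: [0.4337, 0.3226, 0.0489]
eef_rot: [-1.571, -0.0, -0.128]
force: [0.3, 1.5, 0.2]
grip_width: 0.0005
```

>>> {"op": "step_arm", "data": {"targets": [[0,1,0,0,0,0],[0,1,0,0,0,0],[0,0,0,0,0,0]]}}

```text
time_s: 52.98
ee_pos: [0.4336, 0.3226, 0.0467]
eef_rot: [-1.571, 0.0, -0.128]
force: [-0.7, 0.2, -0.4]
grip_width: 0.0005
```

>>> {"op": "step_arm", "data": {"targets": [[0,1,0,0,0,0],[0,0.5,0,0,0,0],[0,0,0,0,0,0]]}}

```text
time_s: 53.35
ee_pos: [0.4337, 0.3227, 0.0458]
eef_rot: [-1.57, -0.0, -0.128]
force: [-1.9, -1.2, 7.1]
grip_width: 0.0005
```

Contact is at the same height as at the start, so the clip is fully down. Backing away for a last look.

>>> {"op": "step_arm", "data": {"targets": [[0,-20,0,0,0,0],[0,-50,0,0,0,0],[0,-50,0,0,0,0],[-40,-30,0,0,0,0],[-50,0,0,0,0,0],[-50,0,30,0,0,0],[-30,0,50,0,0,0],[0,0,50,0,0,0],[0,0,0,0,0,0],[0,0,0,0,0,0]], "gripper": 0}}

```text
time_s: 54.6
ee_pos: [0.2816, 0.4727, 0.1949]
eef_rot: [-1.571, 0.0, -0.128]
force: [0.3, 0.1, -0.2]
grip_width: 0.0468
```

```bash
python3 - <<'E'
from h import *
go(0.3,.4,.2,JA)
snap('top','t18');snap('scene','s18')
crop('t18',350,160,470,260,6,'c19')
E
```

```text
t 54.60 pos [0.2816 0.4727 0.1949] rot [-90.    0.   -7.3] F [ 0.3  0.1 -0.2] w 0.0468
turn ry 0.0 then mm: x 27.6 y -5.1 z -69.7
```

View pics/t18.png

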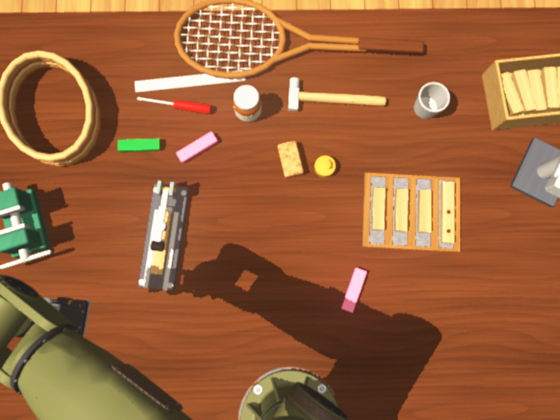

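View pics/c19.png

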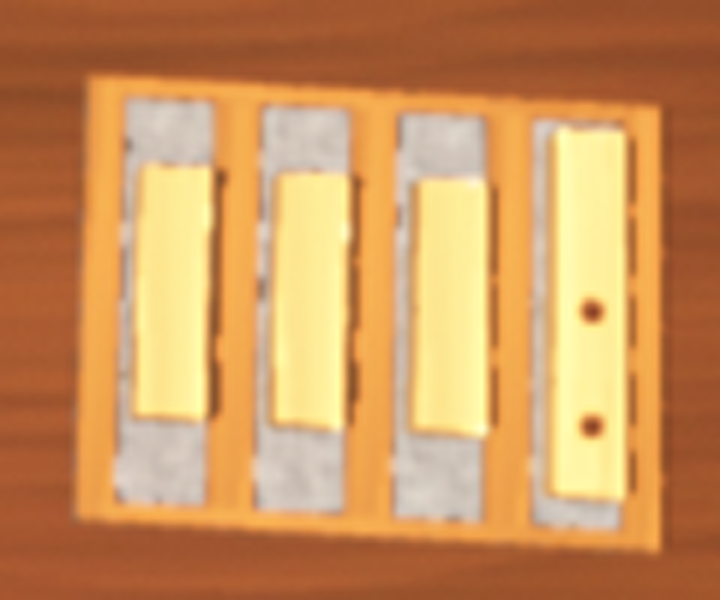

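View pics/s18.png

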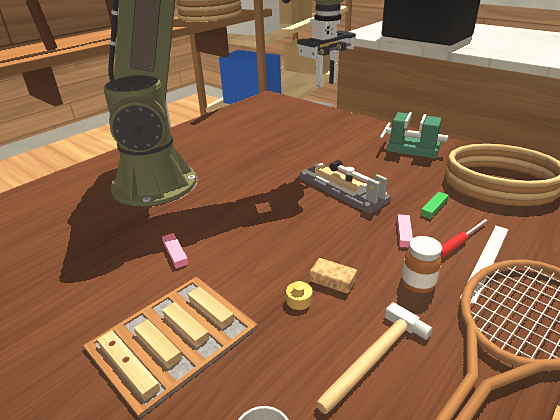

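All four pallets are in the tray, and the cork (290,159) and weight (325,166) have not moved. A numeric check of the tray, then hand in.

```bash
python3 - <<'E'
from h import *
d=load('t18')
f=lambda c:[(350+(x+.5)/6-.5,160+(y+.5)/6-.5) for x,y in c]
for n,i,c in [('dr',0,[(552,497),(626,499),(625,128),(552,128)]),('1',1,[(414,432),(487,436),(486,180),(415,178)]),('2',2,[(273,426),(346,430),(349,173),(277,171)]),('3',3,[(135,416),(208,418),(212,167),(140,165)])]:
    p=rectw(d,f(c),.026,n); print('  off slot mm',np.round((p[:2]-slot(i))*1e3,1))
E
```

```text
dr [ 0.5158 -0.4172  0.026 ] len 0.1617 wid 0.0317 ang -3.65
  off slot mm [ 2.3 -0.9]
1 [ 0.519  -0.3576  0.026 ] len 0.1115 wid 0.0311 ang -3.32
  off slot mm [ 1.3 -1.2]
2 [ 0.5226 -0.2976  0.026 ] len 0.1120 wid 0.0313 ang -3.68
  off slot mm [ 0.8 -1. ]
3 [ 0.527  -0.2384  0.026 ] len 0.1098 wid 0.0313 ang -3.52
  off slot mm [ 1.2 -1.7]
```

```bash
python3 -c "
from station import job
print(job.hand_in())"
```

```text
the job is handed in; nothing more can be done
None
```

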